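Index the varnish-bottle dial, lock it and load a bottle

TASK

Turn the orange bar knob of the bottle dial clockwise (seen from above), feeling for the hidden notch - there the drag dips and the knob pulls itself on, and just past it the knob turns stiff - and let it rest in the notch; then push the red lock pin gently down until it is fully home, never forcing it. With the dial locked, stand the blue-topped bottle from the small black tray upright in the black ring nest on the dial, fully seated, and leave the other two bottles of that tray where they are.

Things in the scene. Friction and masses are not known exactly. Their poses are not given: they have to be found in the camera images.
- knob_grip (a point): Grip point of the orange bar knob at the centre of the round aluminium dial (160 mm across, 12 mm thick; its top lies 39 mm below the point). The bar is 50 mm long along this point's x axis, 14 mm thick along y, and reaches from 24 mm below the point to 12 mm above it; under it is a hub 32 mm across. z is up, on the turning axis. Knob, dial and nest turn together.
- dial (a joint): Turn of knob and dial, rad, clockwise seen from above. The unseen notch lies 0.25 to 1.25 rad on from the start. A sprung ball drags on a hidden cam: about 0.15 N m, uneven (readings within +-0.25 when halted); in the last 0.07 rad before the notch this falls to -0.3 or less (knob pulls on), then just past it rises to +0.5 or more. Let go within 0.05 rad, the dial centres itself there.
- pin_top (a point): Centre of the top face of the red lock pin, a button 22 mm across that stands 35 mm above the grey housing (housing 240 x 240 mm, 50 mm high) at one corner, 110 mm from the knob's axis. It is pushed straight down.
- lock_pin (a joint): How far the lock pin is pushed down, m: 0 up, 0.014 fully home. It slides with 3 N of friction, has no spring and stays where it is left. Unless the dial rests in its notch (within about 0.03 rad) the hidden cam stops the pin 3 mm down. More than 25 N on it damages it.
- nest (a point): Floor centre of the black ring nest on the dial, 55 mm from the knob's axis on the dial's top: inner diameter 33 mm, outer 42 mm, 14 mm high, z up. It turns with the dial; it lies along +x of knob_grip.
- blue_bottle_mid (a point): Centre, half-way up, of the blue-topped varnish bottle to be loaded: 78 mm tall, about 60 g; glass body 27 mm across and 38 mm tall, above it a black cap 17 mm across and 40 mm tall with a blue disc on top; z is its upward axis. Its underside is 39 mm below the point. It stands in a pocket 10 mm deep of a black tray 18 mm high, 70 mm from its neighbour.
- pink_bottle_mid (a point): Centre of the like bottle with the pink top, to be left standing.
- orange_bottle_mid (a point): Centre of the like bottle with the orange top, to be left standing.
Things that resemble listed ones, but are neither listed nor needed, are in the scene too. What is shaped like the part that bears blue_bottle_mid but green, turquoise or yellow is not meant.

How it is judged:
By the outcome, as a careful person would: the job done as asked, in the order asked, and still so for the second after the job is handed in, with the robot touching nothing.
It also fails if it takes over 69 s, if anything falls off the work surface, if the arm or the gripper's body presses on something with over 40 N, if the wrist force passes 120 N, or if a joint passes its speed limit or range.

ROBOT

A 6-joint arm with a two-finger parallel gripper is mounted at the origin on the work surface. World frame = base frame: x ahead of the robot, y to its left, z up, the work surface at z = 0. Lengths are in m, angles in degrees, forces in N, time in s.
With the tool pointing down it reaches from about 0.35 to 0.875 m from the base axis. Payload 4.2 kg.
Tool frame: the origin (TCP) lies midway between the tips of the shut fingers; the grasp point (between the pads) lies 19 mm behind it (r.grasp_offset is the distance from the TCP to the grasp point, in m); z points along the fingers, y is the direction in which the jaws open and shut (so a half turn about z gives the same grasp; the last joint's range is limited). The gripper opens to 87 mm and grips with 3 to 60 N. Pads are 19 mm wide; open, the fingers measure 117 mm over their backs; the gripper's body (75 mm by 190 mm) begins 51 mm behind the grasp point.
Start: joints at [91.88, 22.042, 0.453, 0, -68.411, -14.817], TCP at [0.14, 0.609, 0.223] pointing down, gripper open.
Joint ranges: [-179.83, 179.83], [-69.29, 118.12], [-61.27, 80.66], [-181.25, 117.63], [-171.15, -9.14], [-177.46, 177.46]. Speed limits (degrees/s): [159.86, 159.86, 180, 180, 180, 180].

INTERFACE

Orientations are given as a 3x3 rotation matrix whose columns are the frame's x, y, z axes.
In Python, from station import r gives the robot as it stands.
- The arm moves only by the shell command python3 -m crank 'ROWS'. ROWS is JSON, a list of rows, each a list of 3 entries, a list of its own where there are three numbers: the closure, from -1 (fully open) to 1 (shut), so that 0 is half open, then the shift along the tool's x, y, z as a fraction of full scale, then the turn, a rotation vector about the tool's x, y, z as a fraction of full scale. In form: [[fingers, [dx, dy, dz], [wx, wy, wz]], ...]. A call has 1 to 8 rows; each row shifts and turns the commanded pose from where the row before left it, along the tool's axes as they then stand; what a row does not reach is not made up. Full scale, the value 1, is 100 mm for a shift and 45 degrees for a turn. A row lasts 1/10 s, in which the tool goes at most 50 mm and 8.59 degrees, less where a joint would pass 70% of its speed; a pose out of reach is approached as far as the arm can. A call with a number of a shift or a turn outside -1 to 1 is refused whole. A call with a gripper value outside its range is refused whole. The fingers move at their own pace and stop on an object; the grip force is fixed at half the most. Time passes only in rows, so rows that do not move let the fingers close. It gives the time, the measured TCP pose, the force and the opening at its end, in the units of the state.
- r.sense(): the state, without advancing time (a new reading comes with each control period).
- r.capture(name): name is "scene" or "side" or "wrist"; returns a dict with "img" (384x512x3 uint8, blue, green, red), "fx", "fy", "cx", "cy" (pixels), "dist" ([k1, k2, p1, p2, k3] as OpenCV has them; the pictures are not rectified), "R" (3x3) and "t" (3): a world point X has camera coordinates R X + t. Camera axes: x right, y down, z forward; pixel columns grow to the right and rows downward; lengths in m; the calibration is good to about 2 mm. A picture is of the moment at which its call begins. There is no depth.
- r.finish_job(): hands the job in, once; it reports no verdict.
The state is a dict: "time_s": time; "joints": joint angles; "joint_velocities": joint speeds; "effort": joint torques, N m; "tcp_pos": TCP position; "ee_rot": TCP orientation; "wrist_force": force on the tool from outside, world axes, zero at the start; "moment": the same for the moment, N m; "gripper_width": opening from 0.0 (shut) to 1.0 (fully open).
Only numpy, scipy, OpenCV 4.12 (cv2) and the standard library are available. Lean on these libraries where they do the work, as an engineer would, in place of code of your own. Each camera call takes 0.05 s, during which the arm holds its last target.

## Working session

There is one attempt and no reset: what is moved stays moved. The work goes in short steps, Python scripts to look and compute and a shell command to move; the robot and the scene stay as the last step left them, time stands still between calls to the robot, and variables do not carry over. Pictures are saved under pics/ and viewed, and the job is handed in when it is done.

```bash
ls; mkdir -p pics
python3 - <<'E'
from station import r
import cv2,numpy as np
s=r.sense()
print({k:np.round(v,3).tolist() for k,v in s.items()}, r.grasp_offset)
for n in ["scene","side","wrist"]:
    c=r.capture(n); cv2.imwrite(f"pics/{n}0.png",c["img"]); print(n,c["fx"],c["fy"],c["cx"],c["cy"],c["dist"],np.round(c["R"],3).tolist(),np.round(c["t"],3).tolist())
E
```

```text
pics
{'time_s': 0.0, 'joints': [91.879, 22.092, 0.379, -0.029, -68.413, -14.817], 'joint_velocities': [0.01, -0.013, -0.025, 0.012, 0.089, 0.027], 'effort': [-0.001, -39.067, 18.741, 4.22, 0.011, -0.0], 'tcp_pos': [0.14, 0.609, 0.221], 'ee_rot': [[0.975, -0.224, -0.0], [-0.224, -0.975, -0.002], [0.0, 0.002, -1.0]], 'wrist_force': [0.082, -0.269, 0.919], 'moment': [0.031, 0.005, -0.005], 'gripper_width': 0.998} 0.0187
scene 357.9875723415018 357.9875723415018 251.35206253508017 191.20041692887435 [-0.07300151  0.          0.          0.          0.        ] [[0.901, 0.434, -0.01], [0.365, -0.771, -0.522], [-0.234, 0.466, -0.853]] [-0.561, -0.12, 0.924]
side 352.98325070028244 352.98325070028244 256.14073071164916 187.79460991608713 [-0.08964186  0.          0.          0.          0.        ] [[-0.989, -0.145, -0.007], [-0.091, 0.656, -0.749], [0.114, -0.741, -0.662]] [0.585, 0.078, 0.759]
wrist 272.83574832130023 272.83574832130023 249.06143810111675 191.9412692733739 [-0.02009123  0.          0.          0.          0.        ] [[-0.224, -0.975, 0.001], [-0.928, 0.214, 0.304], [-0.297, 0.067, -0.953]] [0.624, -0.037, 0.392]
```

View pics/scene0.png

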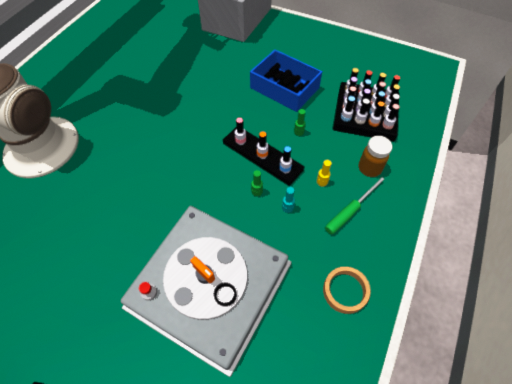

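View pics/side0.png

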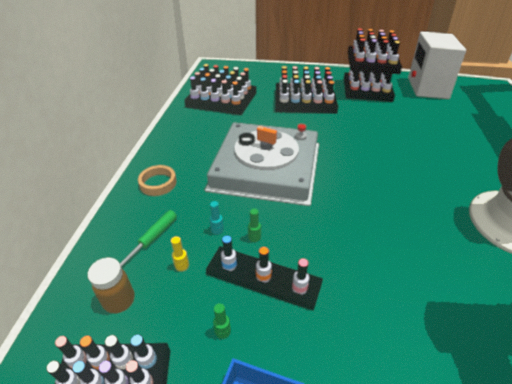

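View pics/wrist0.png

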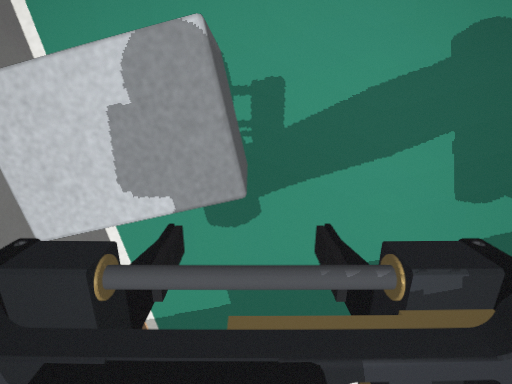

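The scene picture shows the small tray with pink (239,122), orange (263,137) and blue (287,152) tops. The knob is at (203,270), the pin at (147,288) and the nest at (225,294). Things that could be mistaken for the blue bottle are turquoise (289,190), green (257,180) and (300,122), yellow (325,172), and the large rack at (370,105). I choose (287,152), the only blue top in the 3-bottle tray, and check it in crops.

```bash
cat > h.py <<'E'
import cv2,numpy as np
def ray(c,u,v):
    K=np.array([[c["fx"],0,c["cx"]],[0,c["fy"],c["cy"]],[0,0,1.]])
    p=cv2.undistortPoints(np.array([[[u,v]]],float),K,np.array(c["dist"],float))[0,0]
    R=np.array(c["R"]);t=np.array(c["t"]).ravel()
    d=R.T@np.array([p[0],p[1],1]);o=-R.T@t
    return o,d/np.linalg.norm(d)
def atz(c,u,v,z):
    o,d=ray(c,u,v); return o+d*(z-o[2])/d[2]
def tri(c1,p1,c2,p2):
    o1,d1=ray(c1,*p1);o2,d2=ray(c2,*p2)
    s=np.linalg.lstsq(np.c_[d1,-d2],o2-o1,rcond=None)[0]
    a=o1+d1*s[0];b=o2+d2*s[1]
    return (a+b)/2,np.linalg.norm(a-b)
def proj(c,X):
    K=np.array([[c["fx"],0,c["cx"]],[0,c["fy"],c["cy"]],[0,0,1.]])
    return cv2.projectPoints(np.array([X],float),cv2.Rodrigues(np.array(c["R"]))[0],np.array(c["t"]).ravel(),K,np.array(c["dist"],float))[0][0,0]
def crop(c,name,u0,v0,w,h,k):
    im=c["img"][v0:v0+h,u0:u0+w]; cv2.imwrite(f"pics/{name}.png",cv2.resize(im,None,fx=k,fy=k,interpolation=cv2.INTER_CUBIC))
E
python3 - <<'E'
from station import r
from h import *
import pickle
a=r.capture("scene");b=r.capture("side");pickle.dump((a,b),open("c0.pkl","wb"))
crop(a,"c1",110,200,190,170,4); crop(a,"c2",215,105,125,110,5); crop(b,"c3",200,110,130,100,6); crop(b,"c4",190,195,140,110,5)
E
```

```text
(no output)
```

View pics/c1.png

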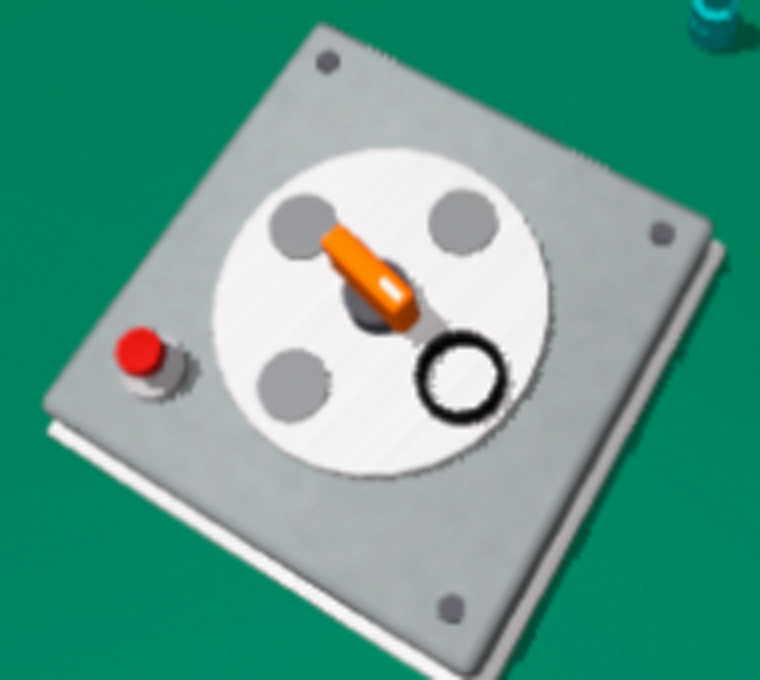

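View pics/c2.png

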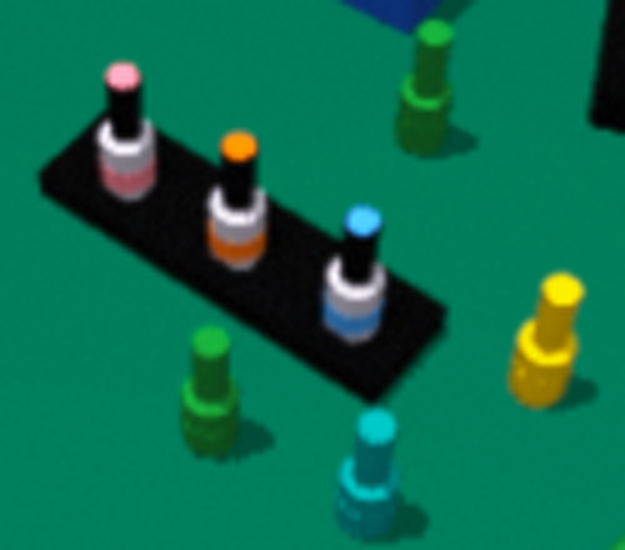

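View pics/c3.png

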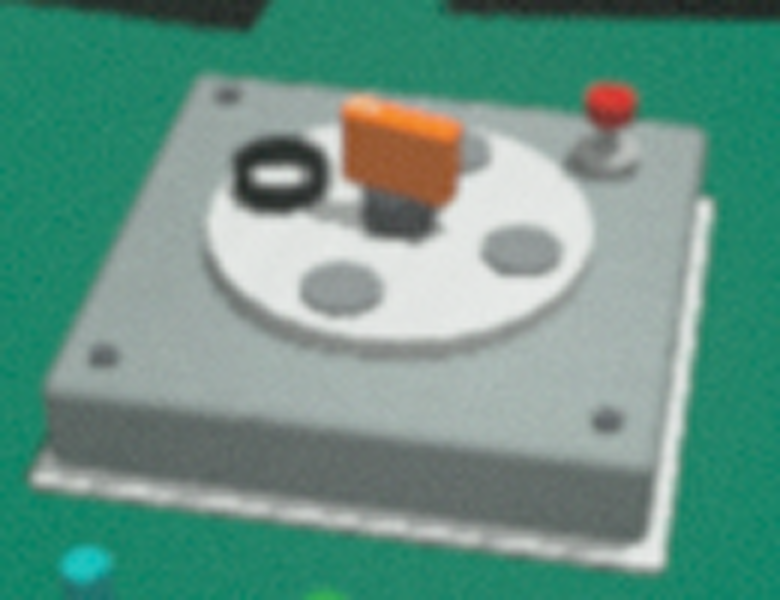

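View pics/c4.png

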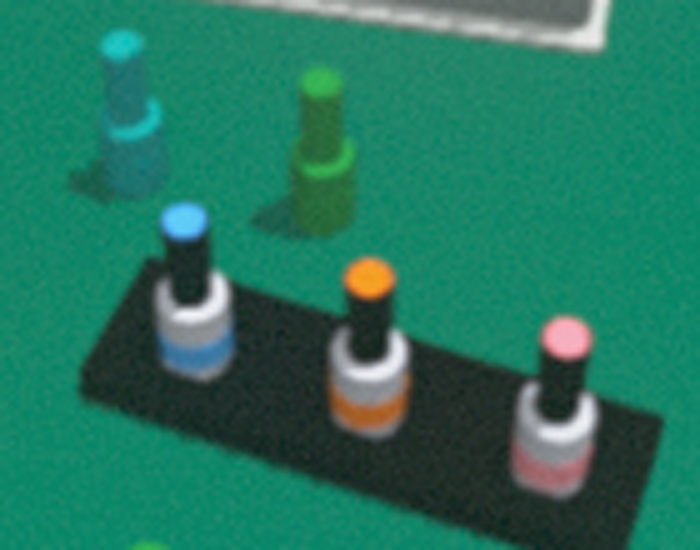

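Crops confirm the choice. c2 shows the blue top at (362,220), in the tray. c1 shows the pin at (140,351), the dial centre near (382,313) and the nest at (461,377). c3 shows the bar edge-on to the nest.

Run:
```python
from h import *
import pickle
a,b=pickle.load(open("c0.pkl","rb"))
def px(x,y,u0,v0,k): return ((x+.5)/k-.5+u0,(y+.5)/k-.5+v0)
c1=lambda x,y:px(x,y,110,200,4);c2=lambda x,y:px(x,y,215,105,5);c3=lambda x,y:px(x,y,200,110,6);c4=lambda x,y:px(x,y,190,195,5)
P=np.round
for n,p,q in [("pin",c1(140,351),c3(611,101)),("nest rim",c1(461,377),c3(281,172)),("dial ctr",c1(382,313),c3(400,233)),("blue",c2(362,220),c4(184,220)),("orange",c2(239,146),c4(369,277)),("pink",c2(122,75),c4(567,338)),
 ("screwA",c1(328,62),c3(606,421)),("screwB",c1(662,234),c3(104,356)),("screwC",c1(452,608),c3(227,96)),("corner",c1(322,24),c3(655,468))]:
    X,e=tri(a,p,b,q);print(n,P(X,4),P(e,4))
# grey segment, dial ellipse fits
for c,roi,nm in [(a,(110,200,190,170),"scene"),(b,(200,110,130,100),"side")]:
    u0,v0,w,h=roi
    im=c["img"][v0:v0+h,u0:u0+w]; hsv=cv2.cvtColor(im,cv2.COLOR_BGR2HSV)
    red=((hsv[...,0]<6)|(hsv[...,0]>174))&(hsv[...,1]>150)&(hsv[...,2]>90)
    org=(hsv[...,0]>=6)&(hsv[...,0]<18)&(hsv[...,1]>150)
    for m,l in [(red,"red"),(org,"orange")]:
        ys,xs=np.nonzero(m); print(nm,l,len(xs),xs.mean()+u0,ys.mean()+v0,xs.min()+u0,xs.max()+u0,ys.min()+v0,ys.max()+v0)
```

```text
pin [ 0.5023 -0.1989  0.0809] 0.0023
nest rim [ 0.6375 -0.1428  0.0691] 0.0022
dial ctr [ 0.5853 -0.1285  0.0525] 0.0029
blue [0.6147 0.2014 0.0861] 0.0014
orange [0.5467 0.2174 0.0859] 0.0015
pink [0.478  0.2339 0.0858] 0.0014
screwA [ 0.4927 -0.0212  0.0501] 0.0011
screwB [ 0.6901 -0.0335  0.0505] 0.0025
screwC [ 0.6779 -0.2308  0.0498] 0.0017
corner [ 0.4746 -0.0011  0.0457] 0.004
scene red 111 144.65765765765767 287.6936936936937 139 150 282 293
scene orange 255 202.12941176470588 269.121568627451 190 214 256 282
side red 30 301.26666666666665 126.83333333333333 298 304 125 129
side orange 220 266.52272727272725 134.6909090909091 258 275 128 143
```

Run:
```python
from h import *
import pickle
a,b=pickle.load(open("c0.pkl","rb"))
cx,cy=0.5853,-0.1262
def overlay(c,roi,k,h,ang,name):
    u0,v0,w,hh=roi
    im=cv2.resize(c["img"][v0:v0+hh,u0:u0+w],None,fx=k,fy=k,interpolation=cv2.INTER_CUBIC)
    def pl(pts,col,closed=True):
        q=[((proj(c,p)-[u0,v0]+.5)*k-.5) for p in pts]
        cv2.polylines(im,[np.round(q).astype(int)],closed,col,1,cv2.LINE_AA)
    T=np.linspace(0,2*np.pi,60)
    ci=lambda x,y,z,R:[(x+R*np.cos(t),y+R*np.sin(t),z) for t in T]
    pl(ci(cx,cy,h,.08),(255,0,0))
    ca,sa=np.cos(ang),np.sin(ang)
    L=lambda x,y,z:(cx+ca*x-sa*y,cy+sa*x+ca*y,z)
    pl([L(x,y,h+.051) for x,y in[(-.025,-.007),(.025,-.007),(.025,.007),(-.025,.007)]],(255,0,255))
    pl([L(x,y,h+.015) for x,y in[(-.025,-.007),(.025,-.007),(.025,.007),(-.025,.007)]],(255,255,0))
    n=L(.055,0,0); pl(ci(n[0],n[1],h+.014,.021),(0,0,255)); pl(ci(n[0],n[1],h+.014,.0165),(0,0,255))
    pl(ci(.5023,-.1989,.085,.011),(255,255,0))
    return im
for h in (.055,.0585,.062):
    i1=overlay(a,(150,225,110,100),4,h,np.radians(-17.8),"")
    i2=overlay(b,(230,115,90,60),4,h,np.radians(-17.8),"")
    H=max(i1.shape[0],i2.shape[0]); o=np.zeros((H,i1.shape[1]+i2.shape[1],3),np.uint8); o[:i1.shape[0],:i1.shape[1]]=i1;o[:i2.shape[0],i1.shape[1]:]=i2
    cv2.imwrite(f"pics/ov{int(h*1e4)}.png",o)
```

```text
(no output)
```

View pics/ov550.png

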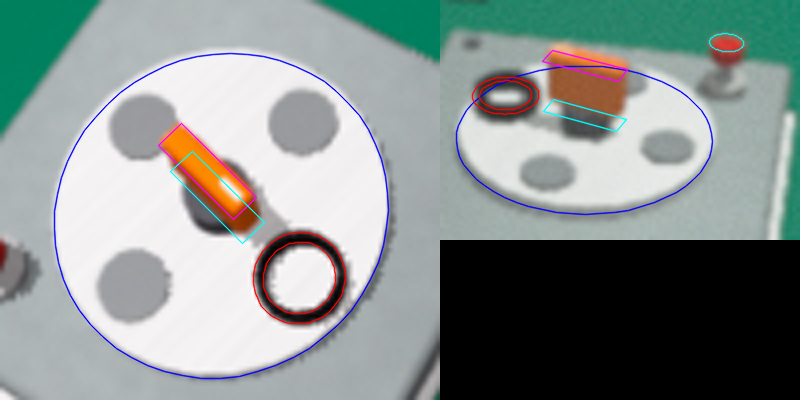

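View pics/ov620.png

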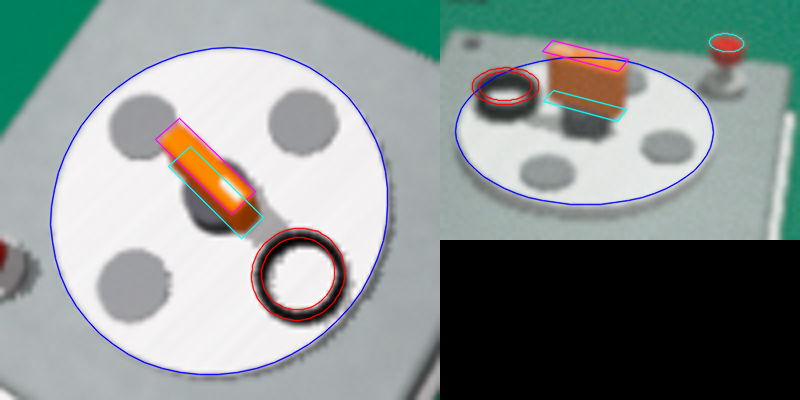

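Dial top ≈ 0.054 m, axis (0.585,-0.126), knob x at about -18°, pin top 0.085; radii 110.5 and 54.8 mm match the given sizes. Next: the move in tool axes.

```bash
cat > d.py <<'E'
import sys,numpy as np
from station import r
s=r.sense();R=np.array(s["ee_rot"]);p=np.array(s["tcp_pos"])
def show():
    print("t",round(s["time_s"],2),"p",np.round(p,4),"yaw",round(np.degrees(np.arctan2(R[1,0],R[0,0])),2),"tilt",np.round(R[2,:2]*57.3,2),"F",np.round(s["wrist_force"],2),"M",np.round(s["moment"],3),"w",round(s["gripper_width"],3),"j",np.round(s["joints"],1))
def to(x,y,z,yaw=None):
    d=R.T@(np.array([x,y,z])-p)
    print("tool frac",np.round(d/.1,4),"rows",np.linalg.norm(d)/.05)
    if yaw is not None:
        c,sn=np.cos(np.radians(yaw)),np.sin(np.radians(yaw))
        T=np.array([[c,sn,0],[sn,-c,0],[0,0,-1.]])
        import cv2
        rv=cv2.Rodrigues(R.T@T)[0].ravel(); print("turn deg",np.round(np.degrees(rv),2),"frac",np.round(np.degrees(rv)/45,4))
show()
if len(sys.argv)>3: to(*map(float,sys.argv[1:]))
E
python3 d.py 0.5853 -0.1262 0.16 -17.8
```

```text
t 0.25 p [0.1398 0.6089 0.222 ] yaw -12.94 tilt [0.   0.06] F [ 0.68  0.14 -0.6 ] M [ 0.004 -0.013 -0.036] w 1.001 j [ 91.9  22.1   0.4  -0.  -68.4 -14.8]
tool frac [5.9878 6.1659 0.6266] rows 17.235400965290815
turn deg [ 0.06 -0.    4.86] frac [ 1.30e-03 -1.00e-04  1.08e-01]
```

```bash
python3 -m crank '[[-1,[0.34,0.35,0],[0,0,0]],[-1,[0.34,0.35,0],[0,0,0]],[-1,[0.34,0.35,0],[0,0,0]],[-1,[0.34,0.35,0],[0,0,0]],[-1,[0.34,0.35,0],[0,0,0]],[-1,[0.34,0.35,0],[0,0,0]],[-1,[0.34,0.35,0],[0,0,0]],[-1,[0.34,0.35,0],[0,0,0]]]'; python3 d.py 0.5853 -0.1262 0.16 -17.8
```

```text
time_s: 1.05
tcp_pos: [0.3428, 0.2735, 0.2228]
ee_rot: [[0.975, -0.223, 0.0], [-0.223, -0.975, 0.001], [0.0, -0.001, -1.0]]
wrist_force: [0.5, 0.4, 0.5]
gripper_width: 0.998
t 1.05 p [0.3428 0.2735 0.2228] yaw -12.9 tilt [ 0.02 -0.04] F [0.5  0.39 0.51] M [ 0.055 -0.051  0.026] w 0.998 j [ 60.    3.5 -24.1   0.  -62.4  17.1]
tool frac [3.2556 3.3552 0.6267] rows 9.433798381611641
turn deg [-0.04 -0.01  4.9 ] frac [-0.0009 -0.0003  0.1089]
```

```bash
python3 -m crank '[[-1,[0.34,0.35,0],[0,0,0]],[-1,[0.34,0.35,0],[0,0,0]],[-1,[0.34,0.35,0],[0,0,0]],[-1,[0.34,0.35,0],[0,0,0]],[-1,[0.34,0.35,0.05],[0,0,0]],[-1,[0.34,0.35,0.1],[0,0,0]],[-1,[0.34,0.35,0.1],[0,0,0]],[-1,[0.34,0.35,0.1],[0,0,0.1089]]]'; python3 -m crank '[[-1,[0.2,0.2,0],[0,0,0]],[-1,[0,0,0],[0,0,0]],[-1,[0,0,0],[0,0,0]]]'; python3 d.py 0.5853 -0.1262 0.16 -17.8
python3 - <<'E'
from station import r
from h import *
c=r.capture("wrist"); cv2.imwrite("pics/w1.png",c["img"])
for n in("scene","side"):
    cv2.imwrite(f"pics/{n}1.png",r.capture(n)["img"])
E
```

```text
time_s: 1.85
tcp_pos: [0.5455, -0.0604, 0.1873]
ee_rot: [[0.951, -0.308, 0.001], [-0.308, -0.951, 0.0], [0.0, -0.0, -1.0]]
wrist_force: [0.7, 1.8, 0.4]
gripper_width: 1.002
time_s: 2.15
tcp_pos: [0.5574, -0.0841, 0.187]
ee_rot: [[0.951, -0.308, -0.001], [-0.308, -0.951, 0.0], [-0.001, 0.0, -1.0]]
wrist_force: [-0.6, 0.4, -0.2]
gripper_width: 0.995
t 2.15 p [ 0.5574 -0.0841  0.187 ] yaw -17.92 tilt [-0.06  0.01] F [-0.63  0.37 -0.16] M [ 0.023  0.04  -0.044] w 0.995 j [  7.9  17.8 -11.3  -0.  -61.   64.2]
tool frac [0.3958 0.3146 0.2698] rows 1.146133181747652
turn deg [ 0.01  0.06 -0.12] frac [ 0.0003  0.0014 -0.0028]
```

View pics/w1.png

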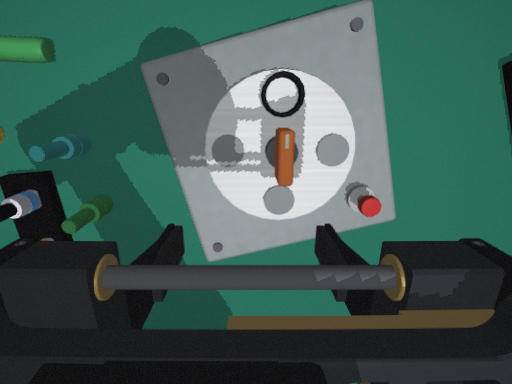

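Wrist picture: the bar is at about (285,157), vertical and so aligned with tool x. Nest (283,93), pin (370,206). Checking these against the earlier figures.

```bash
python3 - <<'E'
from station import r
from h import *
c=r.capture("wrist")
for n,u,v,z in [("nest",283,93.5,.068),("pin",370.5,206,.085),("scrA",218,247,.05),("scrB",163,79,.05),("scrC",357,24,.05)]: print(n,np.round(atz(c,u,v,z),4))
print(proj(c,(.5853,-.1262,.105)),proj(c,(.5853,-.1262,.054)))
crop(c,"w1c",200,60,190,165,4)
E
python3 d.py 0.5853 -0.1262 0.11 -17.8
```

```text
nest [ 0.6381 -0.1433  0.068 ]
pin [ 0.504  -0.1984  0.085 ]
scrA [ 0.4902 -0.0207  0.05  ]
scrB [ 0.6895 -0.0321  0.05  ]
scrC [ 0.6782 -0.2318  0.05  ]
[285.39081609 156.61506053] [279.47475799 148.13222397]
t 2.35 p [ 0.5573 -0.0826  0.188 ] yaw -17.74 tilt [ 0.03 -0.02] F [0.76 0.66 0.57] M [ 0.003 -0.048 -0.015] w 0.998 j [  8.   17.6 -11.4  -0.  -61.   64.2]
tool frac [0.399  0.3307 0.7802] rows 1.873324913764012
turn deg [-0.02 -0.03  0.06] frac [-0.0005 -0.0007  0.0014]
```

View pics/w1c.png

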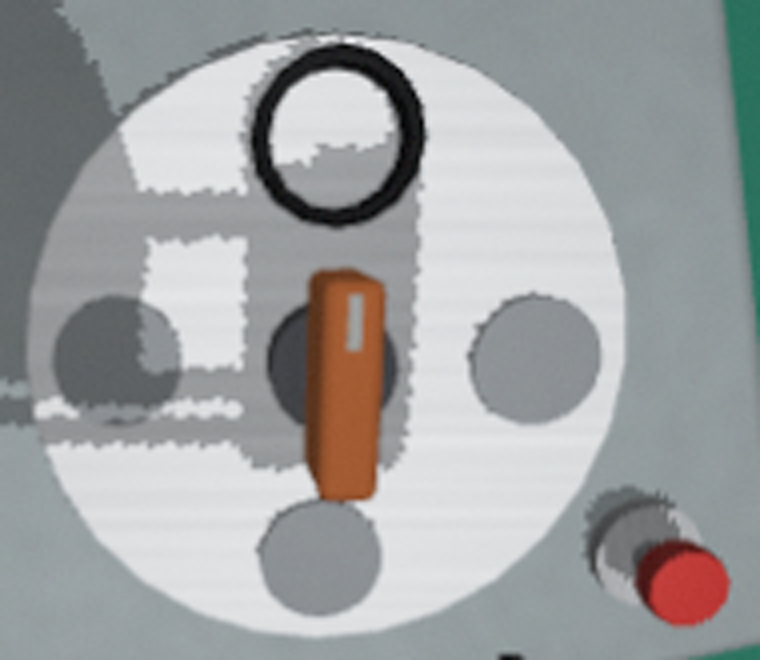

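```bash
python3 -m crank '[[-1,[0.2,0.165,0],[0,0,0]],[-1,[0.199,0.165,0.2],[0,0,0]],[-1,[0,0,0.3],[0,0,0]],[-1,[0,0,0.28],[0,0,0]],[-1,[0,0,0],[0,0,0]],[-1,[0,0,0],[0,0,0]]]'; python3 d.py 0.5850 -0.1262 0.074 -17.8
```

```text
time_s: 2.95
tcp_pos: [0.5858, -0.1266, 0.1103]
ee_rot: [[0.952, -0.305, 0.0], [-0.305, -0.952, -0.001], [0.001, 0.001, -1.0]]
wrist_force: [0.5, -0.3, 1.0]
gripper_width: 0.998
t 2.95 p [ 0.5858 -0.1266  0.1103] yaw -17.73 tilt [0.03 0.03] F [ 0.49 -0.3   1.04] M [-0.063 -0.05  -0.013] w 0.998 j [  3.3  25.3 -11.9   0.  -52.8  69. ]
tool frac [-0.0094 -0.0016  0.3632] rows 0.7266045199982887
turn deg [ 0.03 -0.03  0.07] frac [ 0.0006 -0.0007  0.0015]
```

```bash
python3 -m crank '[[-1,[-0.008,0,0.18],[0,0,0]],[-1,[0,0,0.18],[0,0,0]],[-1,[0,0,0],[0,0,0]],[1,[0,0,0],[0,0,0]],[1,[0,0,0],[0,0,0]],[1,[0,0,0],[0,0,0]],[1,[0,0,0],[0,0,0]],[1,[0,0,0],[0,0,0]]]'; python3 d.py; python3 -m crank '[[1,[0,0,0],[0,0,0]],[1,[0,0,0],[0,0,0]],[1,[0,0,0],[0,0,0]]]';python3 d.py
```

```text
time_s: 3.75
tcp_pos: [0.585, -0.127, 0.074]
ee_rot: [[0.952, -0.306, 0.001], [-0.306, -0.952, 0.0], [0.001, -0.0, -1.0]]
wrist_force: [-0.1, 0.4, 0.5]
gripper_width: 0.625
t 3.75 p [ 0.585 -0.127  0.074] yaw -17.84 tilt [ 0.04 -0.01] F [-0.12  0.45  0.49] M [ 0.032  0.033 -0.036] w 0.625 j [  3.2  27.6 -14.1   0.  -48.2  68.9]
time_s: 4.05
tcp_pos: [0.5847, -0.127, 0.0735]
ee_rot: [[0.952, -0.306, -0.0], [-0.306, -0.952, 0.0], [-0.0, -0.0, -1.0]]
wrist_force: [-0.3, 1.3, -0.0]
gripper_width: 0.356
t 4.05 p [ 0.5847 -0.127   0.0735] yaw -17.84 tilt [-0. -0.] F [-0.26  1.34 -0.01] M [ 0.342  0.04  -0.039] w 0.356 j [  3.2  27.6 -14.1  -0.  -48.2  68.9]
```

```bash
python3 -m crank '[[1,[0,0,0],[0,0,0]],[1,[0,0,0],[0,0,0]],[1,[0,0,0],[0,0,0]],[1,[0,0,0],[0,0,0]]]';python3 d.py
```

```text
time_s: 4.45
tcp_pos: [0.5847, -0.127, 0.0735]
ee_rot: [[0.952, -0.306, 0.0], [-0.306, -0.952, 0.0], [0.0, -0.0, -1.0]]
wrist_force: [0.5, 0.9, -0.2]
gripper_width: 0.351
t 4.45 p [ 0.5847 -0.127   0.0735] yaw -17.84 tilt [ 0. -0.] F [ 0.51  0.86 -0.16] M [ 0.125 -0.033  0.015] w 0.351 j [  3.2  27.6 -14.1  -0.  -48.2  68.9]
```

Run:
```python
from station import r
from h import *
c=r.capture("wrist"); crop(c,"w2",80,60,340,255,2)
b=r.capture("side"); crop(b,"s2",200,90,130,100,6)
```

```text
(no output)
```

View pics/w2.png

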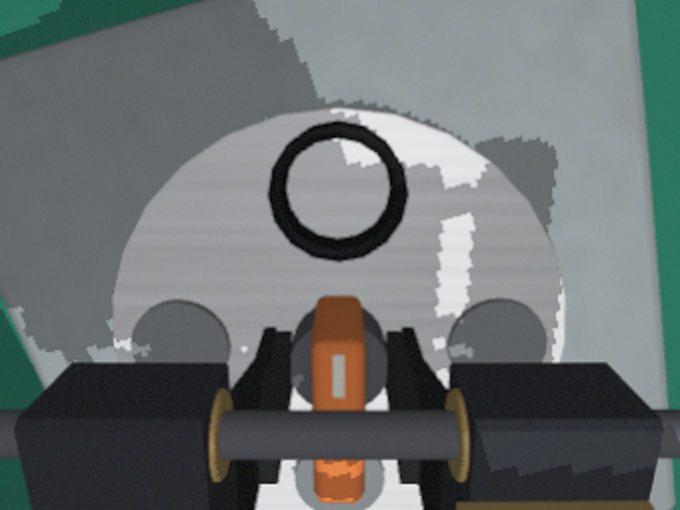

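View pics/s2.png

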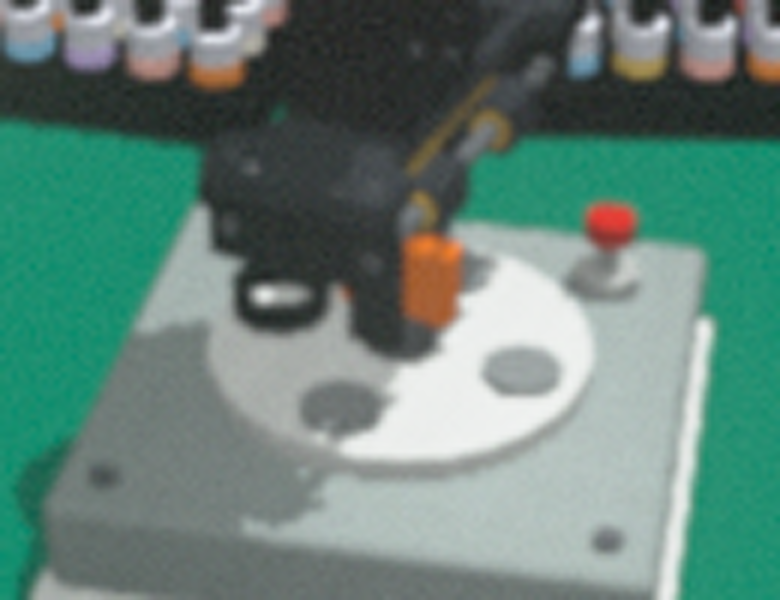

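The wrist picture shows the finger tips on the hub at about (390,350) and not on the bar. I'll open slightly, rise 8 mm and close again.

```bash
python3 -m crank '[[0,[0,0,0],[0,0,0]],[0,[0,0,0],[0,0,0]],[1,[0,0,-0.08],[0,0,0]],[1,[0,0,0],[0,0,0]],[1,[0,0,0],[0,0,0]],[1,[0,0,0],[0,0,0]],[1,[0,0,0],[0,0,0]]]';python3 d.py;python3 -m crank '[[1,[0,0,0],[0,0,0]],[1,[0,0,0],[0,0,0]]]';python3 d.py
```

```text
time_s: 5.25
tcp_pos: [0.5846, -0.1269, 0.0815]
ee_rot: [[0.952, -0.306, -0.0], [-0.306, -0.952, 0.0], [-0.0, -0.0, -1.0]]
wrist_force: [0.4, 0.3, 0.5]
gripper_width: 0.157
t 5.25 p [ 0.5846 -0.1269  0.0815] yaw -17.83 tilt [-0.01 -0.  ] F [0.39 0.29 0.48] M [0.122 0.061 0.058] w 0.157 j [  3.2  27.1 -13.7  -0.  -49.2  68.9]
time_s: 5.45
tcp_pos: [0.5846, -0.1269, 0.0815]
ee_rot: [[0.952, -0.306, -0.0], [-0.306, -0.952, 0.0], [-0.0, 0.0, -1.0]]
wrist_force: [-0.8, 0.5, 1.6]
gripper_width: 0.159
t 5.45 p [ 0.5846 -0.1269  0.0815] yaw -17.83 tilt [-0.02  0.  ] F [-0.81  0.48  1.64] M [0.18  0.128 0.149] w 0.159 j [  3.2  27.1 -13.7  -0.  -49.2  68.9]
```

```bash
python3 -m crank '[[1,[0,0,0],[0,0,0.05]],[1,[0,0,0],[0,0,0]]]';python3 d.py;python3 -m crank '[[1,[0,0,0],[0,0,0.05]],[1,[0,0,0],[0,0,0.05]],[1,[0,0,0],[0,0,0.05]],[1,[0,0,0],[0,0,0]]]';python3 d.py
```

```text
time_s: 5.65
tcp_pos: [0.5847, -0.127, 0.0815]
ee_rot: [[0.939, -0.344, -0.0], [-0.344, -0.939, 0.0], [-0.0, 0.0, -1.0]]
wrist_force: [0.3, 0.5, 0.9]
gripper_width: 0.161
t 5.65 p [ 0.5847 -0.127   0.0815] yaw -20.1 tilt [-0.01  0.  ] F [0.27 0.47 0.93] M [0.175 0.122 0.008] w 0.161 j [  3.2  27.1 -13.7  -0.  -49.2  66.7]
time_s: 6.05
tcp_pos: [0.5846, -0.127, 0.0815]
ee_rot: [[0.892, -0.451, -0.0], [-0.451, -0.892, 0.0], [-0.0, -0.0, -1.0]]
wrist_force: [-0.4, 0.3, 1.2]
gripper_width: 0.157
t 6.05 p [ 0.5846 -0.127   0.0815] yaw -26.84 tilt [-0.01 -0.  ] F [-0.41  0.28  1.15] M [ 0.219  0.118 -0.207] w 0.157 j [  3.2  27.1 -13.7  -0.  -49.2  59.9]
```

```bash
python3 -m crank '[[1,[0,0,0],[0,0,0.05]],[1,[0,0,0],[0,0,0]]]' >/dev/null;python3 d.py;python3 -m crank '[[1,[0,0,0],[0,0,0.035]],[1,[0,0,0],[0,0,0]]]'>/dev/null;python3 d.py
```

```text
t 6.25 p [ 0.5846 -0.127   0.0815] yaw -29.01 tilt [-0.01  0.01] F [-0.28  0.67  0.58] M [ 0.153  0.118 -0.01 ] w 0.161 j [  3.2  27.1 -13.7  -0.  -49.2  57.8]
t 6.45 p [ 0.5846 -0.127   0.0815] yaw -30.7 tilt [-0.02 -0.  ] F [-0.14 -0.54  0.61] M [ 0.179  0.205 -0.083] w 0.156 j [  3.2  27.1 -13.7  -0.  -49.2  56.1]
```

```bash
python3 -m crank '[[1,[0,0,0],[0,0,0.035]],[1,[0,0,0],[0,0,0]]]' >/dev/null;python3 d.py;python3 -m crank '[[1,[0,0,0],[0,0,0.035]],[1,[0,0,0],[0,0,0]]]'>/dev/null;python3 d.py
```

```text
t 6.65 p [ 0.5846 -0.127   0.0815] yaw -32.25 tilt [-0.01  0.01] F [-1.03  0.39  0.94] M [0.161 0.186 0.07 ] w 0.16 j [  3.2  27.1 -13.7   0.  -49.2  54.5]
t 6.85 p [ 0.5846 -0.127   0.0815] yaw -33.9 tilt [-0.02  0.  ] F [-1.11 -0.33  0.69] M [ 0.159  0.208 -0.026] w 0.16 j [  3.2  27.1 -13.7  -0.  -49.2  52.9]
```

```bash
python3 -m crank '[[1,[0,0,0],[0,0,0.035]],[1,[0,0,0],[0,0,0]]]' >/dev/null;python3 d.py;python3 -m crank '[[1,[0,0,0],[0,0,0.035]],[1,[0,0,0],[0,0,0]]]'>/dev/null;python3 d.py
```

```text
t 7.05 p [ 0.5846 -0.127   0.0815] yaw -35.48 tilt [-0.01 -0.  ] F [-1.5  -0.15 -2.23] M [0.142 0.305 0.019] w 0.159 j [  3.2  27.1 -13.7  -0.  -49.2  51.3]
t 7.25 p [ 0.5846 -0.127   0.0815] yaw -37.02 tilt [-0.02  0.01] F [-1.24 -0.11 -0.81] M [ 0.115  0.306 -0.076] w 0.157 j [  3.2  27.1 -13.7  -0.  -49.2  49.7]
```

```bash
python3 -m crank '[[1,[0,0,0],[0,0,0.035]],[1,[0,0,0],[0,0,0]]]' >/dev/null;python3 d.py;python3 -m crank '[[1,[0,0,0],[0,0,0.035]],[1,[0,0,0],[0,0,0]]]'>/dev/null;python3 d.py
```

```text
t 7.45 p [ 0.5846 -0.127   0.0815] yaw -38.62 tilt [-0.01  0.01] F [-1.41 -0.21  0.51] M [ 0.236  0.291 -0.109] w 0.156 j [  3.2  27.1 -13.7  -0.  -49.2  48.1]
t 7.65 p [ 0.5846 -0.127   0.0815] yaw -40.2 tilt [-0.02  0.01] F [-1.82  0.07  0.28] M [ 0.083  0.354 -0.118] w 0.159 j [  3.2  27.1 -13.7  -0.  -49.2  46.6]
```

```bash
python3 -m crank '[[1,[0,0,0],[0,0,0.035]],[1,[0,0,0],[0,0,0]]]' >/dev/null;python3 d.py;python3 -m crank '[[1,[0,0,0],[0,0,0.035]],[1,[0,0,0],[0,0,0]]]'>/dev/null;python3 d.py; python3 -m crank '[[1,[0,0,0],[0,0,0.035]],[1,[0,0,0],[0,0,0]]]'>/dev/null;python3 d.py
```

```text
t 7.85 p [ 0.5846 -0.127   0.0815] yaw -41.81 tilt [-0.02 -0.  ] F [-2.41 -0.18  0.81] M [ 0.03   0.426 -0.354] w 0.157 j [  3.2  27.1 -13.7  -0.  -49.2  45. ]
t 8.05 p [ 0.5846 -0.127   0.0815] yaw -43.41 tilt [-0.02 -0.  ] F [-1.65 -0.39  2.94] M [ 0.052  0.427 -0.612] w 0.161 j [  3.2  27.1 -13.7  -0.  -49.2  43.4]
t 8.25 p [ 0.5846 -0.1271  0.0815] yaw -44.86 tilt [-0.01  0.02] F [-1.5  -0.24  1.86] M [ 0.088  0.417 -0.266] w 0.156 j [  3.2  27.1 -13.7   0.  -49.2  41.9]
```

Drag dipped to -0.35, then -0.61, and is recovering at -0.27, so the notch is just ahead. Smaller steps now.

```bash
python3 -m crank '[[1,[0,0,0],[0,0,0.015]],[1,[0,0,0],[0,0,0]]]' >/dev/null;python3 d.py;python3 -m crank '[[1,[0,0,0],[0,0,0]]]' >/dev/null;python3 d.py
```

```text
t 8.45 p [ 0.5846 -0.1271  0.0815] yaw -45.53 tilt [-0.02  0.02] F [-2.74 -0.9   0.35] M [-0.091  0.606 -0.205] w 0.154 j [  3.2  27.1 -13.7   0.  -49.2  41.2]
t 8.55 p [ 0.5846 -0.1271  0.0815] yaw -45.48 tilt [-0.01  0.03] F [-2.38 -0.91 -0.21] M [-0.074  0.679  0.022] w 0.157 j [  3.2  27.1 -13.7   0.  -49.2  41.3]
```

```bash
python3 -m crank '[[1,[0,0,0],[0,0,0.02]],[1,[0,0,0],[0,0,0]]]' >/dev/null;python3 d.py;python3 -m crank '[[1,[0,0,0],[0,0,0]]]' >/dev/null;python3 d.py
```

```text
t 8.75 p [ 0.5846 -0.1271  0.0815] yaw -46.4 tilt [-0.01  0.03] F [-1.64 -1.32  0.07] M [-0.156  0.675  0.061] w 0.158 j [  3.2  27.1 -13.7   0.  -49.2  40.4]
t 8.85 p [ 0.5846 -0.1271  0.0815] yaw -46.41 tilt [-0.01  0.02] F [-2.34 -0.33 -0.59] M [-0.126  0.765  0.12 ] w 0.159 j [  3.2  27.1 -13.7   0.  -49.2  40.4]
```

```bash
python3 -m crank '[[1,[0,0,0],[0,0,0.025]],[1,[0,0,0],[0,0,0]]]' >/dev/null;python3 d.py;python3 -m crank '[[1,[0,0,0],[0,0,0]]]' >/dev/null;python3 d.py
```

```text
t 9.05 p [ 0.5845 -0.1271  0.0815] yaw -47.53 tilt [-0.01  0.03] F [-2.24 -0.77 -0.56] M [-0.248  0.767  0.253] w 0.159 j [  3.2  27.1 -13.7   0.  -49.2  39.2]
t 9.15 p [ 0.5846 -0.127   0.0815] yaw -47.58 tilt [-0.01  0.01] F [-3.05  0.08  0.37] M [-0.167  0.788  0.047] w 0.159 j [  3.2  27.1 -13.7  -0.  -49.2  39.2]
```

```bash
python3 -m crank '[[1,[0,0,0],[0,0,0.025]],[1,[0,0,0],[0,0,0]],[1,[0,0,0],[0,0,0]]]' >/dev/null;python3 d.py;python3 -m crank '[[1,[0,0,0],[0,0,0]]]' >/dev/null;python3 d.py
```

```text
t 9.45 p [ 0.5846 -0.1271  0.0815] yaw -48.71 tilt [-0.02  0.01] F [-4.13 -0.76  0.34] M [-0.241  0.785  0.012] w 0.158 j [  3.2  27.1 -13.7  -0.  -49.2  38.1]
t 9.55 p [ 0.5846 -0.127   0.0815] yaw -48.68 tilt [-0.01  0.01] F [-3.08 -1.4   0.1 ] M [-0.278  0.887  0.052] w 0.161 j [  3.2  27.1 -13.7  -0.  -49.2  38.1]
```

The stiffness expected past the notch hasn't appeared, so I'm checking whether the dial really follows the tool.

Run:
```python
from station import r
from h import *
c=r.capture("wrist"); crop(c,"w3",80,60,340,255,2)
```

```text
(no output)
```

View pics/w3.png

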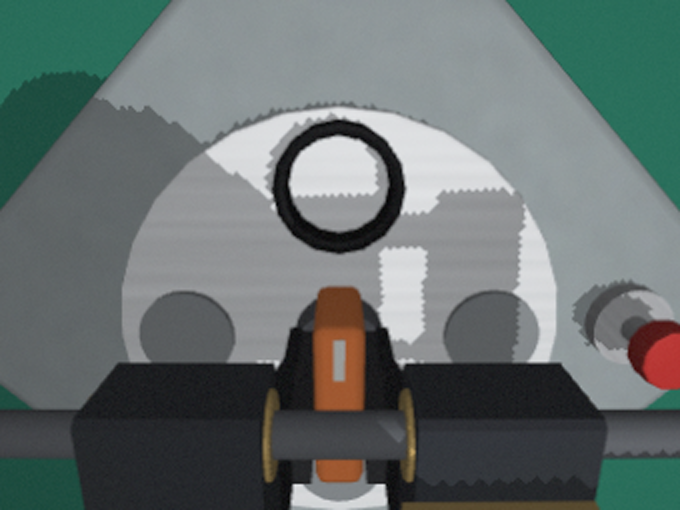

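The dial follows: bar, nest and jaws line up in the image. So the single dip near yaw -43.4 had no stiffening after it. Feeling onward.

```bash
python3 -m crank '[[1,[0,0,0],[0,0,0.03]],[1,[0,0,0],[0,0,0]]]' >/dev/null;python3 d.py;python3 -m crank '[[1,[0,0,0],[0,0,0.03]],[1,[0,0,0],[0,0,0]]]'>/dev/null;python3 d.py; python3 -m crank '[[1,[0,0,0],[0,0,0.03]],[1,[0,0,0],[0,0,0]]]'>/dev/null;python3 d.py
```

```text
t 9.8 p [ 0.5845 -0.1271  0.0815] yaw -49.98 tilt [-0.01  0.04] F [-3.33 -2.03  0.14] M [-0.389  0.889  0.4  ] w 0.159 j [  3.2  27.1 -13.7   0.  -49.2  36.8]
t 10.0 p [ 0.5846 -0.1271  0.0815] yaw -51.33 tilt [-0.    0.04] F [-3.46 -1.43 -0.24] M [-0.424  1.048  0.616] w 0.163 j [  3.2  27.1 -13.7   0.  -49.2  35.4]
t 10.2 p [ 0.5846 -0.1271  0.0815] yaw -52.72 tilt [-0.    0.03] F [-3.5  -1.83 -0.03] M [-0.679  1.011  0.675] w 0.162 j [  3.2  27.1 -13.7   0.  -49.2  34. ]
```

Now stiff, at +0.40 then +0.68, so the notch lies between the dip (-43.4°) and -50°. Going back to about -47.3° and letting go so it centres.

```bash
python3 -m crank '[[1,[0,0,0],[0,0,-0.06]],[1,[0,0,0],[0,0,-0.06]],[1,[0,0,0],[0,0,0]]]' >/dev/null;python3 d.py; python3 -m crank '[[0.2,[0,0,0],[0,0,0]],[0.2,[0,0,0],[0,0,0]],[0.2,[0,0,0],[0,0,0]],[0.2,[0,0,-0.2],[0,0,0]],[0.2,[0,0,-0.4],[0,0,0]],[0.2,[0,0,0],[0,0,0]],[0.2,[0,0,0],[0,0,0]]]';python3 d.py
python3 - <<'E'
from station import r
from h import *
c=r.capture("wrist"); crop(c,"w4",160,40,240,200,3)
import pickle
pickle.dump((c,r.capture("scene")),open("c4.pkl","wb"))
E
```

```text
t 10.5 p [ 0.5846 -0.1271  0.0815] yaw -47.54 tilt [-0.03 -0.03] F [-3.3  -1.46  0.5 ] M [-0.533  0.91  -0.391] w 0.156 j [  3.2  27.1 -13.7  -0.1 -49.2  39.3]
time_s: 11.2
tcp_pos: [0.5861, -0.1267, 0.1431]
ee_rot: [[0.678, -0.735, 0.005], [-0.735, -0.678, 0.0], [0.003, -0.004, -1.0]]
wrist_force: [-0.1, 1.1, -0.5]
gripper_width: 0.399
t 11.2 p [ 0.5861 -0.1267  0.1431] yaw -47.32 tilt [ 0.16 -0.21] F [-0.11  1.13 -0.53] M [ 0.071 -0.006 -0.009] w 0.399 j [  3.3  23.3  -9.8  -0.  -56.7  39.4]
```

View pics/w4.png

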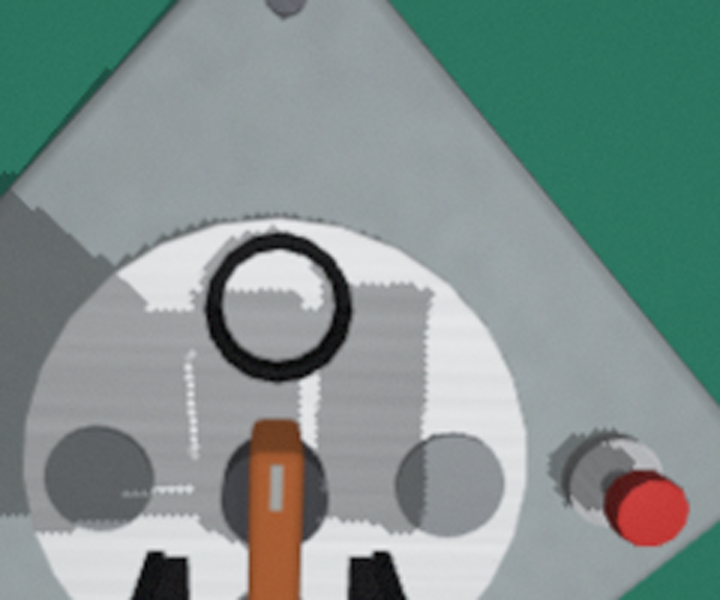

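```bash
cat > nest.py <<'E'
from h import *
def nest(c,z,guess,rad):
    p=proj(c,(guess[0],guess[1],z)); g=c["img"].max(axis=2)
    yy,xx=np.mgrid[:g.shape[0],:g.shape[1]]
    m=((xx-p[0])**2+(yy-p[1])**2<rad**2)&(g<70)
    n,l,st,ce=cv2.connectedComponentsWithStats(m.astype(np.uint8))
    k=1+np.argmax(st[1:,4]); cs,_=cv2.findContours((l==k).astype(np.uint8),cv2.RETR_EXTERNAL,cv2.CHAIN_APPROX_NONE)
    (u,v),ax,_=cv2.fitEllipse(max(cs,key=len))
    return (u,v),st[k,4],ax,atz(c,u,v,z)
E
python3 - <<'E'
from nest import *
import pickle
a,_=pickle.load(open("c0.pkl","rb")); w,s=pickle.load(open("c4.pkl","rb"))
A=np.array([.5848,-.1263])
for n,c,g,rad in [("scene0",a,(.638,-.143),17),("scene4",s,(.622,-.167),17),("wrist4",w,(.622,-.167),34)]:
    uv,ar,ax,X=nest(c,.067,g,rad); d=X[:2]-A
    print(n,np.round(uv,1),ar,np.round(ax,1),np.round(X,4),"r",round(np.hypot(*d),4),"ang",round(np.degrees(np.arctan2(d[1],d[0])),2))
E
```

```text
scene0 [224.8 294. ] 155 [20.9 22.3] [ 0.6381 -0.1423  0.067 ] r 0.0557 ang -16.73
scene4 [210.7 302.1] 151 [21.4 22.4] [ 0.6219 -0.1666  0.067 ] r 0.0548 ang -47.37
wrist4 [252.3 142.2] 720 [47.2 48. ] [ 0.621  -0.1678  0.067 ] r 0.0551 ang -48.88
```

Nest radius is 55 mm and the dial has turned about 30.6°. Next, above the pin with fingers shut.

```bash
python3 d.py .503 -.199 .105 -47.3
```

```text
t 11.3 p [ 0.5845 -0.1267  0.1409] yaw -47.32 tilt [-0.04  0.01] F [ 0.1  -0.03 -0.39] M [ 0.075  0.043 -0.029] w 0.403 j [  3.2  23.4  -9.9  -0.  -56.7  39.4]
tool frac [-0.021   1.0889  0.3596] rows 2.2938271127327075
turn deg [ 0.01  0.04 -0.02] frac [ 0.0001  0.0008 -0.0005]
```

```bash
python3 -m crank '[[1,[-0.007,0.363,0],[0,0,0]],[1,[-0.007,0.363,0],[0,0,0]],[1,[-0.007,0.363,0],[0,0,0]],[1,[0,0,0.18],[0,0,0]],[1,[0,0,0.1],[0,0,0]],[1,[0,0,0],[0,0,0]],[1,[0,0,0],[0,0,0]]]'; python3 d.py .503 -.199 .0875
python3 - <<'E'
from station import r
from h import *
c=r.capture("wrist"); crop(c,"w5",120,80,300,225,2)
b=r.capture("side"); crop(b,"s5",230,80,110,90,6)
E
```

```text
time_s: 12.0
tcp_pos: [0.5037, -0.199, 0.113]
ee_rot: [[0.679, -0.734, -0.001], [-0.734, -0.679, -0.0], [-0.001, 0.001, -1.0]]
wrist_force: [-0.1, 0.6, -0.6]
gripper_width: 0.008
t 12.0 p [ 0.5037 -0.199   0.113 ] yaw -47.26 tilt [-0.03  0.05] F [-0.1   0.56 -0.61] M [ 0.068 -0.019 -0.087] w 0.008 j [ -4.4  20.2 -19.9   0.  -50.   47.1]
tool frac [-0.0049  0.0052  0.2554] rows 0.5109488416054082
```

View pics/w5.png

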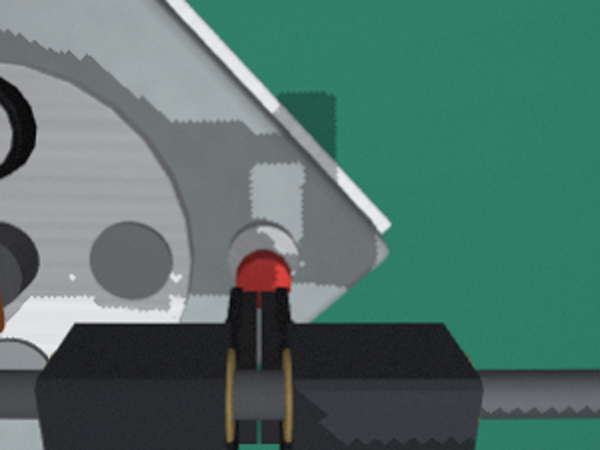

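View pics/s5.png

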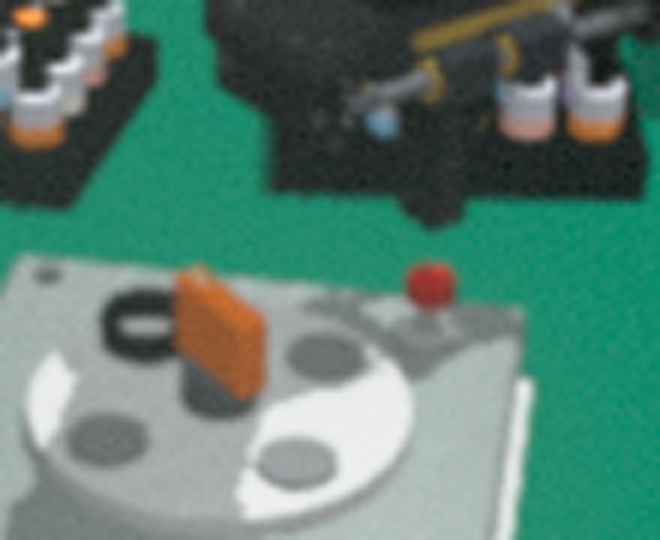

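The pin, wrist crop (263,270), is right under the shut fingers. Approaching to 2.5 mm above it, then 1 mm steps.

```bash
python3 -m crank '[[1,[0,0,0.13],[0,0,0]],[1,[0,0,0.1],[0,0,0]],[1,[0,0,0],[0,0,0]],[1,[0,0,0],[0,0,0]]]'>/dev/null; python3 d.py;python3 -m crank '[[1,[0,0,0.02],[0,0,0]],[1,[0,0,0.01],[0,0,0]],[1,[0,0,0],[0,0,0]]]'>/dev/null; python3 d.py
```

```text
t 12.5 p [ 0.5035 -0.1992  0.0906] yaw -47.28 tilt [0.   0.02] F [ 0.84  0.12 -0.23] M [ 0.066 -0.018 -0.033] w 0.002 j [ -4.4  21.8 -21.3   0.  -46.9  47.1]
t 12.8 p [ 0.5033 -0.1993  0.0877] yaw -47.32 tilt [ 0.01 -0.01] F [ 0.72  0.07 -0.51] M [ 0.044  0.022 -0.04 ] w 0.003 j [ -4.4  22.  -21.6  -0.  -46.5  47.1]
```

```bash
for i in 1; do python3 -m crank '[[1,[0,0,0.015],[0,0,0]],[1,[0,0,0],[0,0,0]]]'>/dev/null; python3 d.py;python3 -m crank '[[1,[0,0,0.01],[0,0,0]],[1,[0,0,0],[0,0,0]]]'>/dev/null; python3 d.py;python3 -m crank '[[1,[0,0,0.01],[0,0,0]],[1,[0,0,0],[0,0,0]]]'>/dev/null; python3 d.py; done
```

```text
t 13.0 p [ 0.5032 -0.1993  0.086 ] yaw -47.32 tilt [-0.01  0.  ] F [-0.01 -0.75  0.5 ] M [0.063 0.001 0.033] w 0.004 j [ -4.4  22.1 -21.7  -0.  -46.3  47.1]
t 13.2 p [ 0.5034 -0.1993  0.0852] yaw -47.31 tilt [ 0.01 -0.  ] F [ 0.43 -0.89 -0.3 ] M [-0.009  0.015  0.008] w 0.007 j [ -4.4  22.2 -21.7   0.  -46.1  47.1]
t 13.4 p [ 0.5034 -0.1993  0.0842] yaw -47.31 tilt [ 0.01 -0.01] F [-1.18  0.18  1.91] M [-0.007  0.141 -0.009] w 0.007 j [ -4.4  22.2 -21.8   0.  -46.   47.1]
```

Contact at about 0.0845. Stepping on 1 mm at a time.

```bash
python3 -m crank '[[1,[0,0,0.01],[0,0,0]],[1,[0,0,0],[0,0,0]]]'>/dev/null; python3 d.py;python3 -m crank '[[1,[0,0,0.01],[0,0,0]],[1,[0,0,0],[0,0,0]]]'>/dev/null; python3 d.py
```

```text
t 13.6 p [ 0.5034 -0.1993  0.0831] yaw -47.31 tilt [ 0.02 -0.01] F [-0.45  0.07  1.93] M [ 0.018  0.071 -0.054] w 0.007 j [ -4.4  22.3 -21.8   0.  -45.9  47.1]
t 13.8 p [ 0.5034 -0.1993  0.082 ] yaw -47.31 tilt [ 0.01 -0.01] F [-0.71 -0.56  2.01] M [ 0.037  0.035 -0.014] w 0.005 j [ -4.4  22.4 -21.9   0.  -45.7  47.1]
```

```bash
python3 -m crank '[[1,[0,0,0.008],[0,0,0]],[1,[0,0,0],[0,0,0]]]'>/dev/null; python3 d.py
```

```text
t 14.0 p [ 0.5034 -0.1993  0.0812] yaw -47.31 tilt [ 0.01 -0.  ] F [0.63 0.35 2.15] M [ 0.017 -0.027 -0.009] w 0.005 j [ -4.4  22.5 -21.9   0.  -45.6  47.1]
```

```bash
python3 -m crank '[[1,[0,0,0.005],[0,0,0]],[1,[0,0,0],[0,0,0]]]'>/dev/null; python3 d.py
```

```text
t 14.2 p [ 0.5033 -0.1993  0.0807] yaw -47.31 tilt [ 0.01 -0.  ] F [ 0.18 -0.98  2.  ] M [-0.039 -0.04   0.01 ] w 0.007 j [ -4.4  22.5 -22.    0.  -45.5  47.1]
```

```bash
python3 -m crank '[[1,[0,0,0.007],[0,0,0]],[1,[0,0,0],[0,0,0]]]'>/dev/null; python3 d.py
```

```text
t 14.4 p [ 0.5034 -0.1993  0.08  ] yaw -47.31 tilt [ 0.01 -0.01] F [-0.92  0.52  2.48] M [-0.067  0.032  0.019] w 0.004 j [ -4.4  22.5 -22.    0.  -45.4  47.1]
```

```bash
python3 -m crank '[[1,[0,0,0.007],[0,0,0]],[1,[0,0,0],[0,0,0]]]'>/dev/null; python3 d.py
```

```text
t 14.6 p [ 0.5034 -0.1993  0.0793] yaw -47.31 tilt [ 0.01 -0.01] F [-0.61 -0.92  1.88] M [-0.055 -0.006  0.075] w 0.002 j [ -4.4  22.6 -22.    0.  -45.4  47.1]
```

More than 5 mm down at 2 N, so the pin has passed the 3 mm stop and the notch is right. Continuing gently.

```bash
python3 -m crank '[[1,[0,0,0.01],[0,0,0]],[1,[0,0,0.01],[0,0,0]],[1,[0,0,0.01],[0,0,0]],[1,[0,0,0],[0,0,0]]]'>/dev/null; python3 d.py;python3 -m crank '[[1,[0,0,0.01],[0,0,0]],[1,[0,0,0.01],[0,0,0]],[1,[0,0,0],[0,0,0]]]'>/dev/null; python3 d.py
```

```text
t 15.0 p [ 0.5033 -0.1993  0.0761] yaw -47.31 tilt [ 0.01 -0.  ] F [-0.3  -0.26  1.71] M [-0.062 -0.131  0.015] w 0.004 j [ -4.4  22.8 -22.2   0.  -44.9  47.1]
t 15.3 p [ 0.5034 -0.1993  0.0742] yaw -47.31 tilt [ 0.01 -0.01] F [ 0.25 -0.94  1.74] M [-0.168 -0.206  0.051] w 0.004 j [ -4.4  23.  -22.3   0.  -44.7  47.1]
```

```bash
python3 -m crank '[[1,[0,0,0.008],[0,0,0]],[1,[0,0,0],[0,0,0]]]'>/dev/null; python3 d.py;python3 -m crank '[[1,[0,0,0.005],[0,0,0]],[1,[0,0,0],[0,0,0]]]'>/dev/null; python3 d.py
```

```text
t 15.5 p [ 0.5033 -0.1993  0.0734] yaw -47.31 tilt [ 0.01 -0.  ] F [ 0.87 -0.31  1.73] M [-0.107 -0.249 -0.017] w 0.004 j [ -4.4  23.1 -22.4   0.  -44.6  47.1]
t 15.7 p [ 0.5033 -0.1993  0.073 ] yaw -47.31 tilt [ 0. -0.] F [ 0.5  -0.77  2.4 ] M [-0.149 -0.188 -0.06 ] w 0.005 j [ -4.4  23.1 -22.4   0.  -44.5  47.1]
```

```bash
python3 -m crank '[[1,[0,0,0.005],[0,0,0]],[1,[0,0,0],[0,0,0]]]'>/dev/null; python3 d.py
```

```text
t 15.9 p [ 0.5033 -0.1993  0.0725] yaw -47.32 tilt [ 0.01 -0.01] F [-0.13 -0.36  1.63] M [-0.142 -0.229 -0.026] w 0.004 j [ -4.4  23.1 -22.4  -0.  -44.4  47.1]
```

```bash
python3 -m crank '[[1,[0,0,0.005],[0,0,0]],[1,[0,0,0],[0,0,0]]]'>/dev/null; python3 d.py;python3 -m crank '[[1,[0,0,0.005],[0,0,0]],[1,[0,0,0],[0,0,0]]]'>/dev/null; python3 d.py
```

```text
t 16.1 p [ 0.5033 -0.1993  0.072 ] yaw -47.31 tilt [ 0.01 -0.  ] F [-0.04  0.47  1.91] M [-0.084 -0.265 -0.039] w 0.004 j [ -4.4  23.2 -22.5   0.  -44.4  47.1]
t 16.3 p [ 0.5033 -0.1993  0.0715] yaw -47.31 tilt [ 0.01 -0.  ] F [-0.33 -0.67  0.73] M [-0.154 -0.234 -0.057] w 0.006 j [ -4.4  23.2 -22.5   0.  -44.3  47.1]
```

```bash
python3 -m crank '[[1,[0,0,0.004],[0,0,0]],[1,[0,0,0],[0,0,0]]]'>/dev/null; python3 d.py
```

```text
t 16.5 p [ 0.5033 -0.1993  0.0714] yaw -47.31 tilt [ 0.01 -0.  ] F [-0.28 -0.37  4.66] M [-0.025 -0.025 -0.04 ] w 0.007 j [ -4.4  23.2 -22.5   0.  -44.3  47.1]
```

```bash
python3 -m crank '[[1,[0,0,0.003],[0,0,0]],[1,[0,0,0],[0,0,0]]]'>/dev/null; python3 d.py
```

```text
t 16.7 p [ 0.5034 -0.1994  0.0714] yaw -47.3 tilt [ 0.02 -0.  ] F [ 0.04 -0.14  5.66] M [0.057 0.161 0.002] w 0.001 j [ -4.4  23.2 -22.5   0.  -44.3  47.1]
```

```bash
python3 -m crank '[[1,[0,0,0.005],[0,0,0]],[1,[0,0,0],[0,0,0]]]'>/dev/null; python3 d.py;python3 -m crank '[[1,[0,0,0.003],[0,0,0]],[1,[0,0,0],[0,0,0]]]'>/dev/null; python3 d.py
```

```text
t 16.9 p [ 0.5034 -0.1994  0.0714] yaw -47.29 tilt [ 0.03 -0.  ] F [-1.77  0.93  8.29] M [0.222 0.412 0.   ] w 0.005 j [ -4.4  23.2 -22.5   0.  -44.3  47.1]
t 17.1 p [ 0.5034 -0.1994  0.0714] yaw -47.28 tilt [ 0.04 -0.  ] F [-1.35  1.58  9.86] M [0.357 0.563 0.03 ] w 0.01 j [ -4.4  23.2 -22.5   0.  -44.2  47.1]
```

The pin stopped at 0.0714 while the force rose to 10 N: about 13.7 mm of travel, so it's home. Retreating and measuring the neighbours of the blue bottle.

```bash
python3 -m crank '[[1,[0,0,-0.1],[0,0,0]],[0.2,[0,0,-0.4],[0,0,0]],[0.2,[0,0,-0.5],[0,0,0]],[0.2,[0,0,0],[0,0,0]],[0.2,[0,0,0],[0,0,0]]]' >/dev/null
python3 - <<'E'
from h import *
import pickle
a,b=pickle.load(open("c0.pkl","rb"))
def px(x,y,u0,v0,k): return ((x+.5)/k-.5+u0,(y+.5)/k-.5+v0)
c2=lambda x,y:px(x,y,215,105,5);c4=lambda x,y:px(x,y,190,195,5)
print(tri(a,c2(210,340),b,c4(321,82)),tri(a,c2(376,427),b,c4(122,45)))
from station import r
s=r.capture("side"); crop(s,"s6",230,100,110,80,6)
E
python3 d.py .6147 .2014 .18 -13.4
```

```text
(array([0.57841775, 0.11866066, 0.07773683]), np.float64(0.0015494723920245735)) (array([0.66036212, 0.10862614, 0.07720621]), np.float64(0.0018263955425537291))
t 17.65 p [ 0.5024 -0.1989  0.1695] yaw -47.35 tilt [-0.09  0.01] F [-0.23 -0.06 -0.55] M [ 0.043  0.008 -0.037] w 0.328 j [ -4.4  16.5 -15.9  -0.1 -57.7  47.1]
tool frac [-2.1829 -3.5385 -0.1015] rows 8.317881159957755
turn deg [-2.000e-02  9.000e-02 -3.395e+01] frac [-4.000e-04  2.000e-03 -7.544e-01]
```

View pics/s6.png

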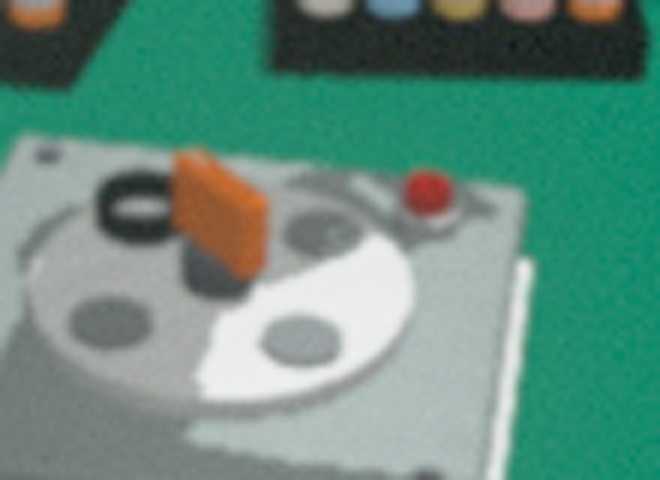

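The side crop shows the pin (428,195) clearly lower than before. The other bottles are 90 mm away. Moving over the blue bottle.

```bash
python3 -m crank '[[0,[-0.25,-0.42,0],[0,0,0]],[0,[-0.25,-0.42,0],[0,0,0]],[0,[-0.25,-0.42,0],[0,0,0]],[0,[-0.25,-0.42,0],[0,0,0]],[0,[-0.25,-0.42,0],[0,0,0]],[0,[-0.25,-0.42,0],[0,0,0]],[0,[-0.25,-0.42,0],[0,0,0]],[0,[-0.25,-0.42,0],[0,0,0]]]' >/dev/null; python3 -m crank '[[0,[0,0,0],[0,0,-0.18]],[0,[0,0,0],[0,0,-0.19]],[0,[0,0,0],[0,0,-0.19]],[0,[0,0,0],[0,0,-0.19]],[0,[0,0,0],[0,0,0]],[0,[0,0,0],[0,0,0]]]' >/dev/null; python3 d.py .6147 .2014 .125 -13.4
python3 - <<'E'
from station import r
from h import *
c=r.capture("wrist"); cv2.imwrite("pics/w7.png",c["img"])
print(proj(c,(.6147,.2014,.086)))
E
```

```text
t 19.05 p [0.6139 0.1752 0.1684] yaw -13.75 tilt [-0.15  0.12] F [0.05 0.01 0.36] M [-0.022  0.017 -0.035] w 0.497 j [ 30.4  25.7  -1.8  -0.  -62.7  45.8]
tool frac [-0.053  -0.2576  0.4332] rows 1.0135842236561265
turn deg [ 0.12  0.15 -0.35] frac [ 0.0026  0.0033 -0.0078]
[222.03256751 203.61588739]
```

View pics/w7.png

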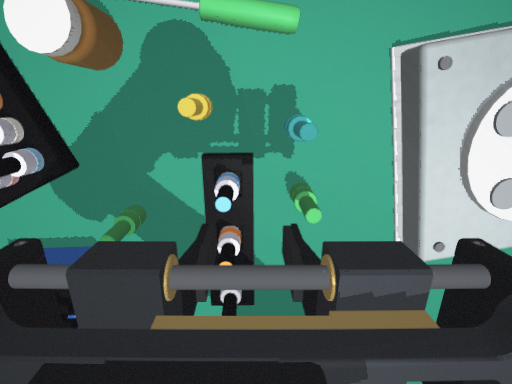

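The blue top is at (223,204) against a predicted (222.0,203.6), so the position holds. Aligning over it and descending.

```bash
python3 -m crank '[[0,[-0.053,-0.258,0],[0,0,0]],[0,[0,0,0.2],[0,0,0]],[0,[0,0,0.2],[0,0,0]],[0,[0,0,0],[0,0,0]],[0,[0,0,0],[0,0,0]]]' >/dev/null; python3 d.py .6147 .2014 .057 -13.4
python3 - <<'E'
from station import r
from h import *
c=r.capture("wrist"); crop(c,"w8",150,130,200,170,4)
print(proj(c,(.6147,.2014,.086)))
E
```

```text
t 19.6 p [0.6156 0.2016 0.13  ] yaw -13.62 tilt [-0.02  0.06] F [0.46 0.17 0.38] M [ 0.005 -0.051  0.024] w 0.5 j [ 32.4  28.4  -3.2   0.  -58.4  43.9]
tool frac [-0.0082  0.0033  0.7296] rows 1.4593974049437726
turn deg [ 0.06  0.02 -0.22] frac [ 0.0013  0.0004 -0.0048]
[249.46621853 214.77170588]
```

View pics/w8.png

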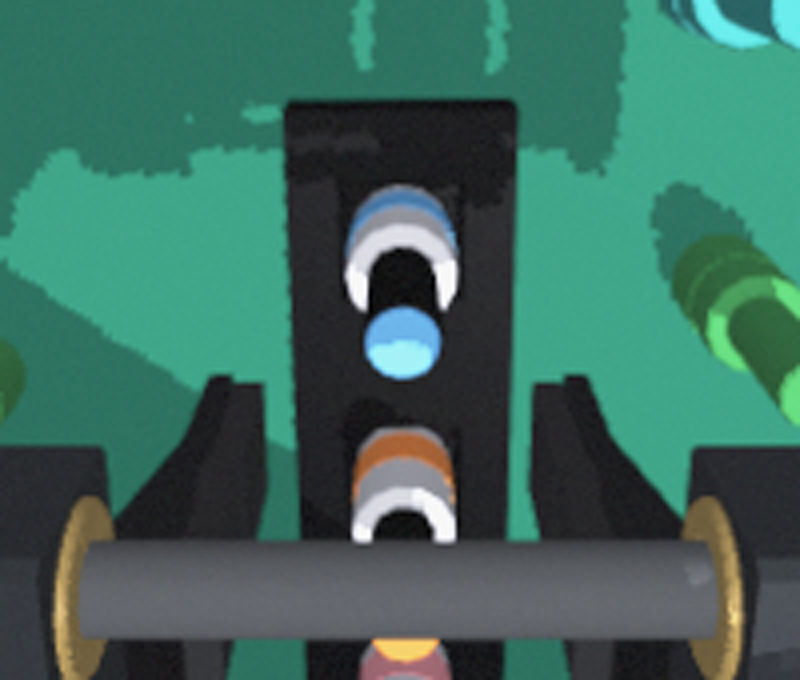

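The blue top is at about (250.6,215.4), centred between the fingers. Down 73 mm and close on the cap.

```bash
python3 -m crank '[[0,[-0.006,0.005,0.25],[0,0,0]],[0,[0,0,0.3],[0,0,0]],[0,[0,0,0.17],[0,0,0]],[0,[0,0,0],[0,0,0]],[0,[0,0,0],[0,0,0]]]' >/dev/null; python3 d.py .6147 .2014 .057; python3 -m crank '[[1,[0,0,0],[0,0,0]],[1,[0,0,0],[0,0,0]],[1,[0,0,0],[0,0,0]],[1,[0,0,0],[0,0,0]],[1,[0,0,0],[0,0,0]],[1,[0,0,0],[0,0,0]]]' >/dev/null; python3 d.py
python3 - <<'E'
from station import r
from h import *
crop(r.capture("side"),"s9",170,170,170,140,4)
E
```

```text
t 20.15 p [0.6159 0.2018 0.0595] yaw -13.56 tilt [ 0.12 -0.07] F [ 0.08 -0.07  0.15] M [ 0.043 -0.014  0.03 ] w 0.499 j [ 32.4  32.6  -7.4   0.  -49.9  44. ]
tool frac [-0.011   0.0067  0.0249] rows 0.056100706386094115
t 20.75 p [0.6151 0.2016 0.0585] yaw -13.55 tilt [ 0.04 -0.02] F [-0.39 -0.04  2.23] M [-0.028  0.075  0.011] w 0.184 j [ 32.4  32.6  -7.5   0.  -49.9  44. ]
```

View pics/s9.png

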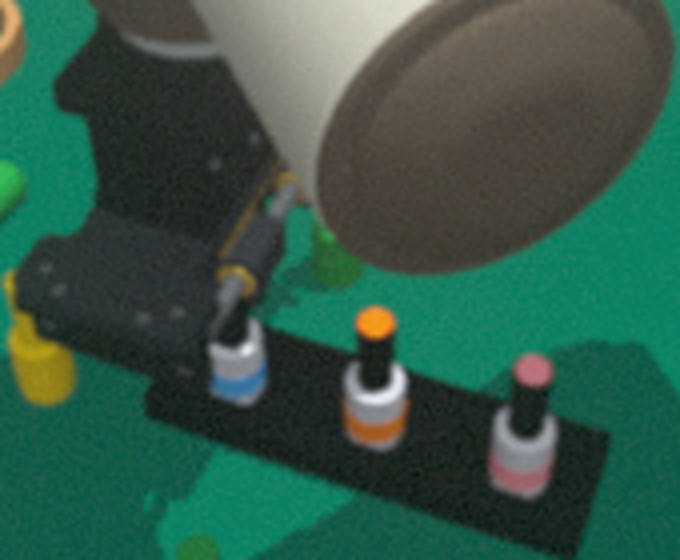

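Width 0.184 (16 mm): the cap is held. Lifting straight up.

```bash
python3 -m crank '[[1,[0,0,-0.1],[0,0,0]],[1,[0,0,-0.2],[0,0,0]],[1,[0,0,-0.4],[0,0,0]],[1,[0,0,-0.4],[0,0,0]],[1,[0,0,-0.3],[0,0,0]],[1,[0,0,0],[0,0,0]],[1,[0,0,0],[0,0,0]]]' >/dev/null; python3 d.py .6215 -.167 .19 -48
python3 - <<'E'
from station import r
from h import *
crop(r.capture("side"),"s10",150,130,200,170,4)
E
```

```text
t 21.5 p [0.6147 0.2016 0.1989] yaw -13.58 tilt [ 0.03 -0.08] F [-0.01  0.3  -2.24] M [0.006 0.083 0.047] w 0.184 j [ 32.4  25.    1.7  -0.  -66.6  44. ]
tool frac [0.9317 3.5673 0.0845] rows 7.375835587064166
turn deg [-0.09 -0.   34.42] frac [-2.00e-03 -1.00e-04  7.65e-01]
```

View pics/s10.png

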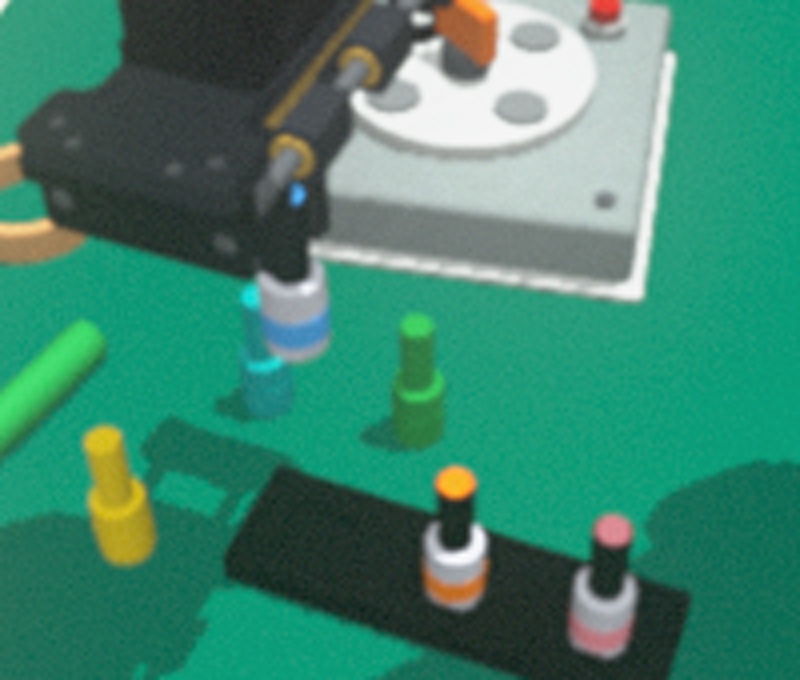

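The blue bottle hangs upright and the other two stand in the tray. Moving over the nest at a moderate pace.

```bash
python3 -m crank '[[1,[0.06,0.24,0],[0,0,0]],[1,[0.12,0.44,0],[0,0,0]],[1,[0.12,0.44,0],[0,0,0]],[1,[0.12,0.46,0],[0,0,0]],[1,[0.12,0.46,0],[0,0,0]],[1,[0.12,0.46,0],[0,0,0]],[1,[0.12,0.46,0],[0,0,0]],[1,[0.1,0.36,0],[0,0,0]]]' >/dev/null; python3 -m crank '[[1,[0.04,0.2,0],[0,0,0.1]],[1,[0,0,0],[0,0,0.16]],[1,[0,0,0],[0,0,0.18]],[1,[0,0,0],[0,0,0.18]],[1,[0,0,0],[0,0,0.145]],[1,[0,0,0],[0,0,0]],[1,[0,0,0],[0,0,0]]]' >/dev/null; python3 d.py .6215 -.167 .19 -48
python3 - <<'E'
from station import r
from nest import *
import pickle
s=r.capture("side");a=r.capture("scene");w=r.capture("wrist");pickle.dump((a,s,w),open("c11.pkl","wb"))
crop(s,"s11",200,60,150,120,5);crop(a,"a11",150,200,150,130,5);crop(w,"w11",150,80,200,160,4)
E
```

```text
t 23.05 p [ 0.6211 -0.1622  0.1966] yaw -47.85 tilt [-0.11  0.11] F [-0.57 -0.69 -2.33] M [ 0.056 -0.014  0.039] w 0.188 j [ -0.2  24.8   1.   -0.  -66.3  42.4]
tool frac [0.0386 0.0295 0.0663] rows 0.16438481912079395
turn deg [0.11 0.11 0.15] frac [0.0023 0.0025 0.0033]
```

View pics/s11.png

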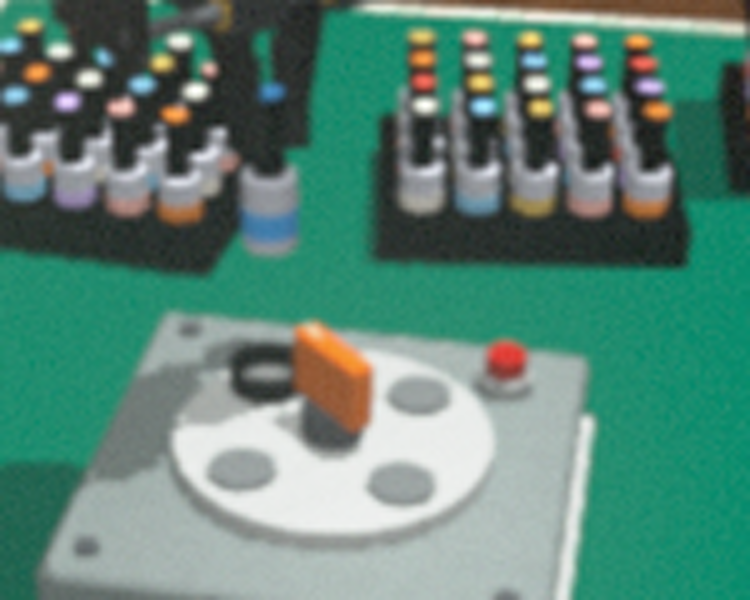

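View pics/w11.png

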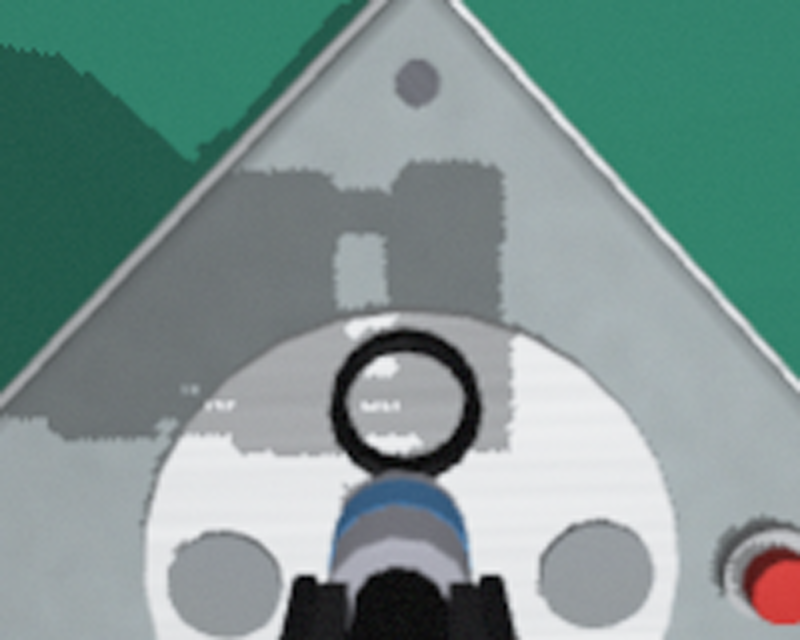

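View pics/a11.png

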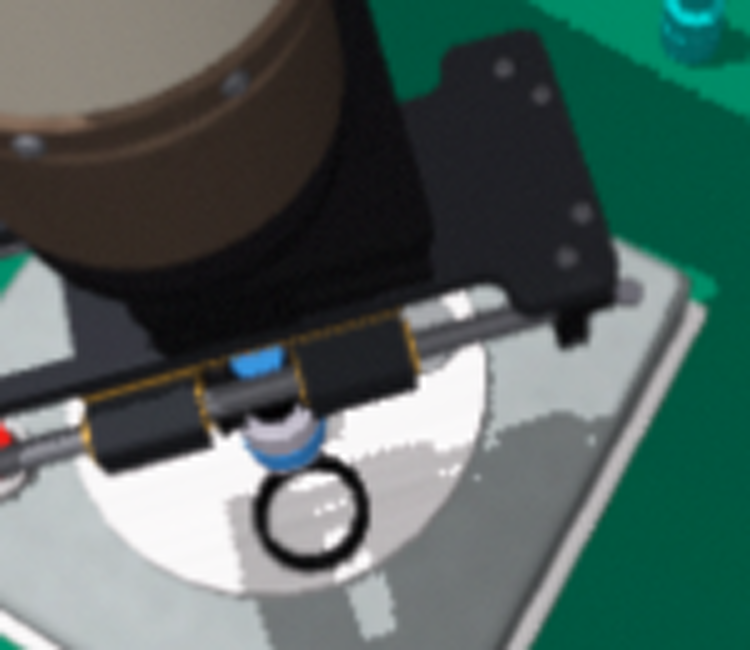

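```bash
python3 - <<'E'
from nest import *
import pickle
a,s,w=pickle.load(open("c11.pkl","rb"))
A=np.array([.5848,-.1263])
for n,c,g,rad in [("scene",a,(.6215,-.167),13),("wrist",w,(.6215,-.167),25)]:
    uv,ar,ax,X=nest(c,.067,g,rad); d=X[:2]-A
    print(n,np.round(uv,1),ar,np.round(ax,1),np.round(X,4),"r",round(np.hypot(*d),4),"ang",round(np.degrees(np.arctan2(d[1],d[0])),2))
# manual
for n,c,uv in [("w",w,(150+405.5/4-.4,80+405/4-.4)),("a",a,(150+311/5-.4,200+512/5-.4))]: print(n,np.round(atz(c,*uv,.067),4))
X,e=tri(w,(150+405.5/4-.4,80+405/4-.4),a,(150+311/5-.4,200+512/5-.4));print(X,e)
# bottle in side: cap top & bottom predicted given tcp
p=(.6211,-.1622)
print("side pred top",(proj(s,(*p,.1966-.0505+.078))-[200,60])*5,"bottom ctr",(proj(s,(*p,.1966-.0505))-[200,60])*5)
E
python3 d.py .6215 -.167 .13 -48
```

```text
scene [212.  302.3] 144 [20.2 21.3] [ 0.6243 -0.166   0.067 ] r 0.0559 ang -45.13
wrist [250.9 180.6] 451 [35.7 36.7] [ 0.6229 -0.1665  0.067 ] r 0.0554 ang -46.6
w [ 0.6226 -0.1663  0.067 ]
a [ 0.6237 -0.1656  0.067 ]
[ 0.61561446 -0.15904709  0.03013303] 0.00020785550203730591
side pred top [263.73467822  87.76284186] bottom ctr [265.88912143 239.26502602]
t 23.2 p [ 0.6215 -0.1622  0.1975] yaw -47.91 tilt [-0.04  0.04] F [ 0.54  0.18 -0.68] M [ 0.072 -0.082  0.07 ] w 0.188 j [ -0.2  24.7   1.   -0.  -66.3  42.3]
tool frac [0.0361 0.0319 0.6753] rows 1.353991836640308
turn deg [0.04 0.04 0.09] frac [0.0009 0.0009 0.0021]
```

Run:
```python
from nest import *
from station import r
w=r.capture("wrist");a=r.capture("scene");s=r.capture("side");st=r.sense();p=np.array(st["tcp_pos"]);print(p)
R=np.array(st["ee_rot"])
def ov(c,u0,v0,ww,hh,k,name):
    im=cv2.resize(c["img"][v0:v0+hh,u0:u0+ww],None,fx=k,fy=k,interpolation=cv2.INTER_CUBIC)
    def circ(ctr,rad,col):
        q=[(proj(c,(ctr[0]+rad*np.cos(t),ctr[1]+rad*np.sin(t),ctr[2]))-[u0,v0]+.5)*k-.5 for t in np.linspace(0,6.283,50)]
        cv2.polylines(im,[np.round(q).astype(int)],True,col,1)
    b=p[2]-.0505
    for z,rad in [(b,.0135),(b+.038,.0135),(b+.078,.0085)]: circ((p[0],p[1],z),rad,(0,255,255))
    n=(.6230,-.1662)
    circ((*n,.068),.021,(0,0,255));circ((*n,.068),.0165,(0,0,255));circ((*n,.054),.0165,(255,0,255))
    return im
i=[ov(w,200,120,100,100,4,""),ov(a,170,250,90,90,4,""),ov(s,220,60,90,90,4,"")]
o=np.zeros((760,800,3),np.uint8)[:600]
o[:400,:400]=i[0]; o[:360,400:760]=i[1]; cv2.imwrite("pics/ovA.png",o[:400]); cv2.imwrite("pics/ovB.png",i[2])
```

```text
[ 0.62170283 -0.16219812  0.19798435]
```

View pics/ovA.png

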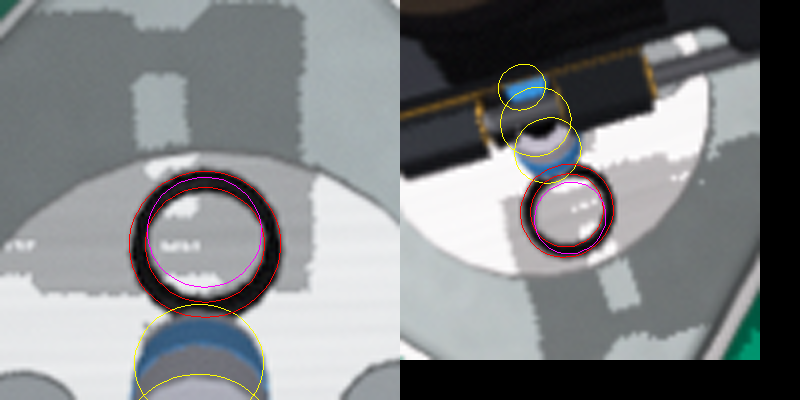

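View pics/ovB.png

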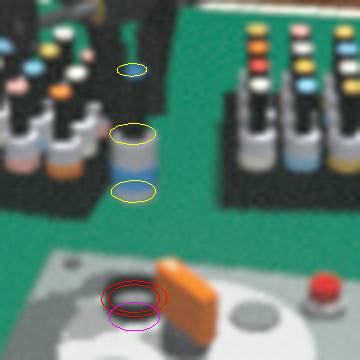

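All three overlays put the bottle about 1.5 mm toward tool -x of the TCP, so I'll compensate. Going to just above the rim and looking again.

```bash
python3 d.py .624 -.1673 .128 -47.9|tail -2; python3 -m crank '[[1,[0.053,0.017,0],[0,0,0]],[1,[0,0,0.2],[0,0,0]],[1,[0,0,0.3],[0,0,0]],[1,[0,0,0.18],[0,0,0]],[1,[0,0,0],[0,0,0]],[1,[0,0,0],[0,0,0]]]' >/dev/null; python3 d.py .624 -.1673 .105
cat > ov.py <<'E'
from nest import *
from station import r
import sys
k=3
w=r.capture("wrist");a=r.capture("scene");s=r.capture("side");st=r.sense();p=np.array(st["tcp_pos"]);R=np.array(st["ee_rot"])
b=p[2]-.0505;q0=p-R[:,0]*.0015
out=[]
for c,u0,v0 in [(w,190,130),(a,165,240),(s,210,75)]:
    im=cv2.resize(c["img"][v0:v0+110,u0:u0+88],None,fx=k,fy=k,interpolation=cv2.INTER_CUBIC)
    def circ(ctr,rad,col):
        q=[(proj(c,(ctr[0]+rad*np.cos(t),ctr[1]+rad*np.sin(t),ctr[2]))-[u0,v0]+.5)*k-.5 for t in np.linspace(0,6.283,50)]
        cv2.polylines(im,[np.round(q).astype(int)],True,col,1)
    raw=im.copy()
    for z,rad in [(b,.0135),(b+.038,.0135),(b+.078,.0085)]: circ((q0[0],q0[1],z),rad,(0,255,255))
    n=(.6230,-.1662)
    circ((*n,.068),.021,(0,0,255));circ((*n,.068),.0165,(0,0,255))
    out.append(np.vstack([raw,im])[:])
o=np.hstack(out); cv2.imwrite(f"pics/{sys.argv[1]}.png",cv2.resize(o,None,fx=.9,fy=.9)[:600])
E
python3 ov.py ov12
```

```text
tool frac [0.0533 0.0171 0.6998] rows 1.4041531099941758
turn deg [ 0.    0.01 -0.05] frac [ 0.0001  0.0001 -0.0011]
t 23.95 p [ 0.6246 -0.1678  0.1305] yaw -47.97 tilt [0.05 0.01] F [ 1.03 -0.16 -0.13] M [ 0.028 -0.061  0.001] w 0.183 j [ -0.7  28.2  -3.4   0.  -58.3  42.7]
tool frac [-0.0075  0.001   0.2554] rows 0.5110316512504057
```

View pics/ov12.png

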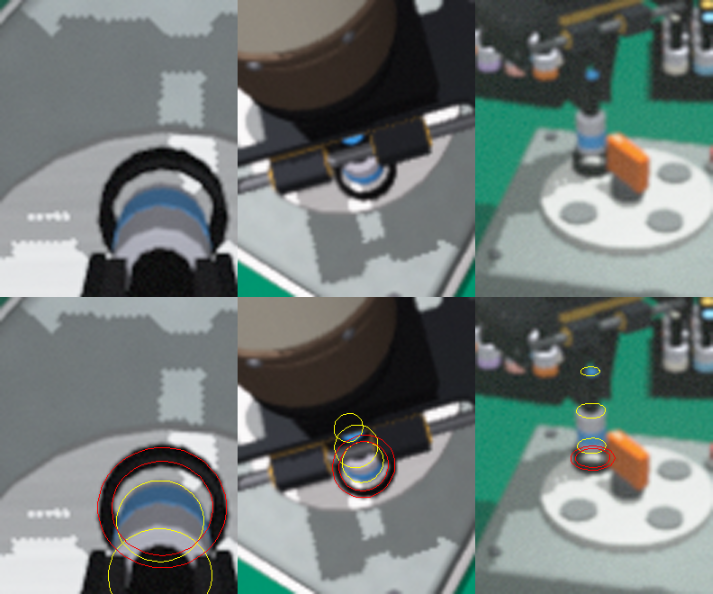

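All three views show the bottle foot inside the ring outline. Lowering in small steps and watching the force.

```bash
python3 -m crank '[[1,[-0.006,0,0.06],[0,0,0]],[1,[0,0,0.04],[0,0,0]],[1,[0,0,0],[0,0,0]],[1,[0,0,0],[0,0,0]]]'>/dev/null; python3 d.py; python3 -m crank '[[1,[0,0,0.03],[0,0,0]],[1,[0,0,0],[0,0,0]]]'>/dev/null; python3 d.py;python3 -m crank '[[1,[0,0,0.03],[0,0,0]],[1,[0,0,0],[0,0,0]]]'>/dev/null; python3 d.py
```

```text
t 24.5 p [ 0.6235 -0.1669  0.1199] yaw -47.98 tilt [-0.01  0.02] F [-0.37 -0.85 -0.57] M [ 0.05  -0.032  0.003] w 0.185 j [ -0.6  28.7  -4.2   0.  -57.   42.7]
t 24.7 p [ 0.6234 -0.1669  0.1167] yaw -47.99 tilt [-0.03  0.02] F [ 0.28  0.13 -1.59] M [ 0.082  0.031 -0.03 ] w 0.187 j [ -0.7  28.9  -4.4  -0.  -56.7  42.7]
t 24.9 p [ 0.6233 -0.1668  0.1135] yaw -47.99 tilt [-0.04  0.03] F [-1.25  0.45 -0.08] M [ 0.075 -0.021  0.017] w 0.183 j [ -0.7  29.1  -4.6  -0.  -56.3  42.7]
```

```bash
python3 -m crank '[[1,[0,0,0.03],[0,0,0]],[1,[0,0,0],[0,0,0]]]'>/dev/null; python3 d.py; python3 -m crank '[[1,[0,0,0.03],[0,0,0]],[1,[0,0,0],[0,0,0]]]'>/dev/null; python3 d.py;python3 ov.py ov13
```

```text
t 25.1 p [ 0.6242 -0.1671  0.1125] yaw -47.95 tilt [ 0.09 -0.03] F [-2.   -0.47  4.09] M [0.11  0.476 0.01 ] w 0.187 j [ -0.6  29.2  -4.7   0.1 -56.   42.7]
t 25.3 p [ 0.6248 -0.1674  0.1124] yaw -47.9 tilt [ 0.23 -0.07] F [-3.73  2.15 14.71] M [0.66  1.415 0.008] w 0.184 j [ -0.6  29.2  -4.8   0.1 -55.9  42.7]
```

View pics/ov13.png

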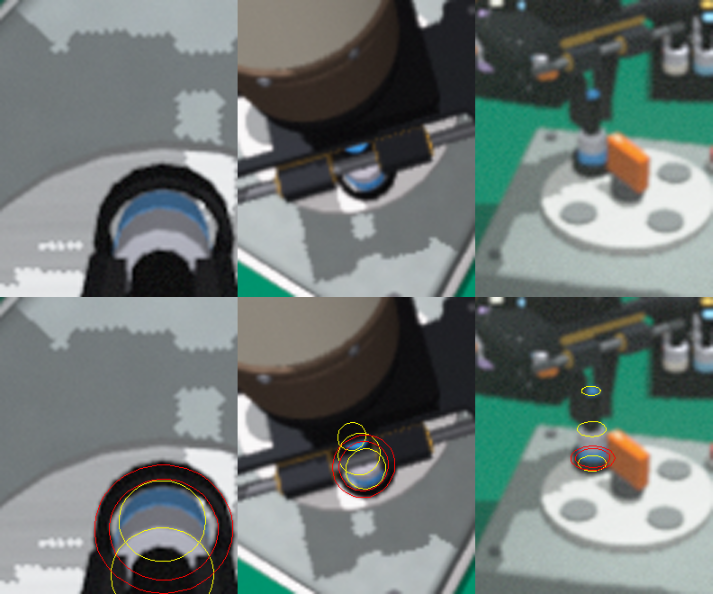

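Contact at TCP 0.1125 puts the foot at 0.062. That equals 50 mm housing plus 12 mm dial, and also agrees with the hub contact, so my 0.054 dial-top estimate was low and the bottle is likely on the nest floor. I'll ease off, open and check.

```bash
python3 -m crank '[[1,[0,0,-0.035],[0,0,0]],[1,[0,0,0],[0,0,0]]]'>/dev/null; python3 d.py; python3 -m crank '[[0.4,[0,0,0],[0,0,0]],[0.4,[0,0,0],[0,0,0]],[0.4,[0,0,0],[0,0,0]]]'>/dev/null; python3 d.py
python3 - <<'E'
from station import r
from h import *
crop(r.capture("side"),"s14",210,75,100,80,7)
E
```

```text
t 25.65 p [ 0.6241 -0.167   0.1124] yaw -47.98 tilt [ 0.08 -0.06] F [-1.63 -0.17  5.53] M [-0.102  0.274  0.007] w 0.183 j [ -0.7  29.2  -4.7   0.  -56.   42.7]
t 25.95 p [ 0.6233 -0.1668  0.1107] yaw -48.0 tilt [-0.06  0.05] F [0.21 0.88 0.07] M [ 0.038 -0.029  0.016] w 0.284 j [ -0.7  29.3  -4.8  -0.  -56.   42.7]
```

View pics/s14.png

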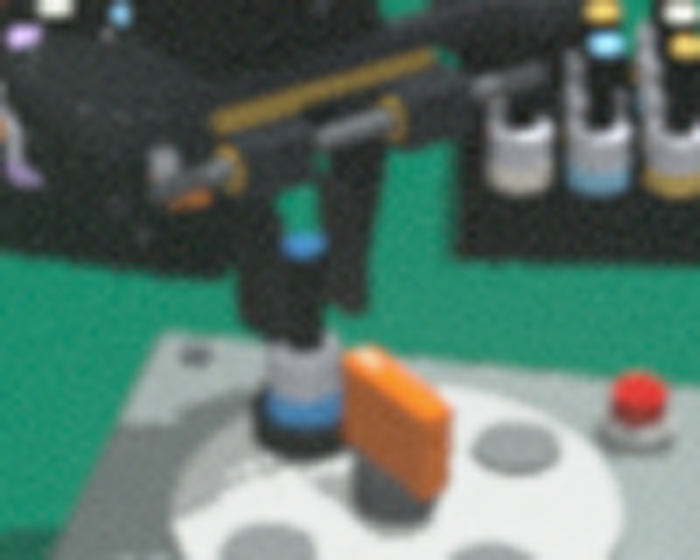

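Released; the bottle stands upright. Retreating straight up and clearing the view.

```bash
python3 -m crank '[[0.3,[0,0,-0.2],[0,0,0]],[0.3,[0,0,-0.4],[0,0,0]],[0.3,[0,0,-0.5],[0,0,0]],[0.3,[0,0,-0.2],[0,0,0]],[0.3,[-0.3,-0.3,0],[0,0,0]],[0.3,[-0.3,-0.35,0],[0,0,0]],[0.3,[-0.3,-0.35,0],[0,0,0]],[0.3,[0,0,0],[0,0,0]]]'>/dev/null;  python3 -m crank '[[0.3,[-0.3,-0.3,0],[0,0,0]],[0.3,[-0.3,-0.3,0],[0,0,0]],[0.3,[0,0,0],[0,0,0]]]'>/dev/null;python3 d.py
python3 - <<'E'
from station import r
from h import *
import pickle
a=r.capture("scene");b=r.capture("side");pickle.dump((a,b),open("c15.pkl","wb"))
crop(a,"a15",120,200,180,150,4);crop(b,"b15",200,95,130,100,6); cv2.imwrite("pics/side15.png",b["img"])
E
```

```text
t 27.1 p [0.6422 0.0556 0.2408] yaw -47.71 tilt [-0.04  0.  ] F [-0.15 -0.45 -0.15] M [ 0.009 -0.025  0.041] w 0.35 j [ 19.3  23.4   5.1  -0.  -71.8  23. ]
```

View pics/a15.png

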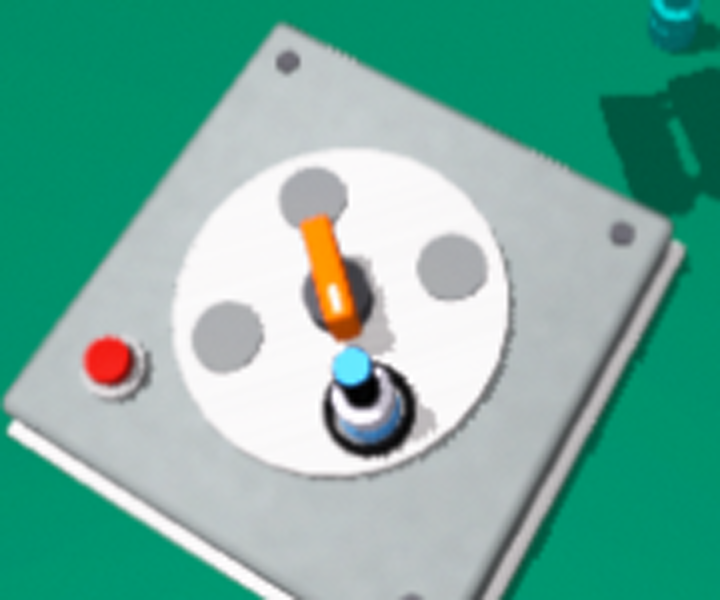

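View pics/b15.png

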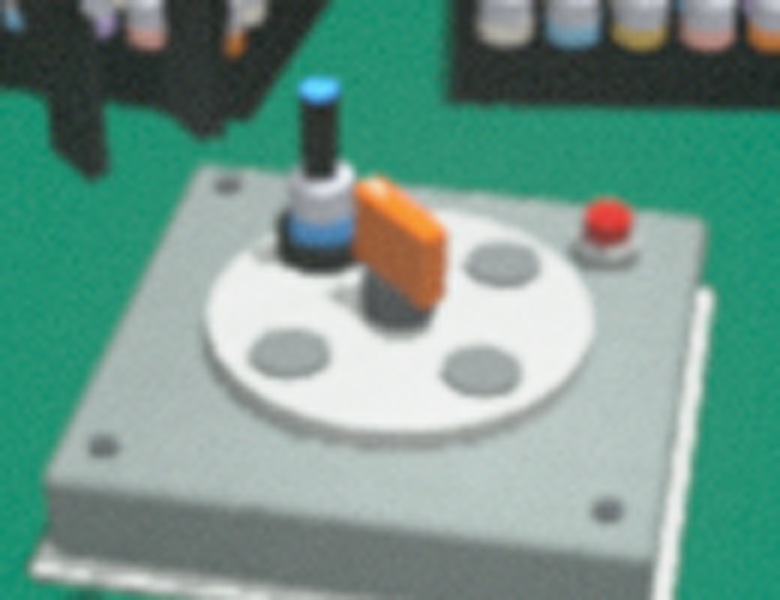

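View pics/side15.png

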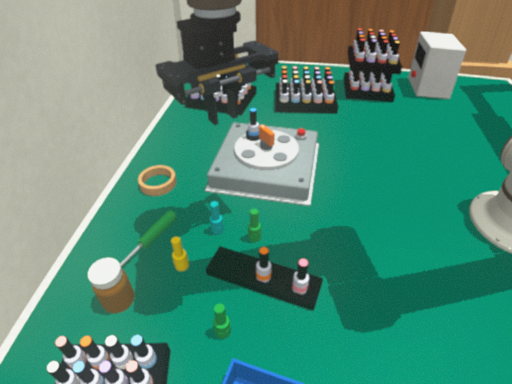

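The bottle stands upright in the ring (scene crop (352,365)), the pin is low, and orange and pink still stand in the tray. Last height checks.

Run:
```python
from h import *
import pickle
a,b=pickle.load(open("c15.pkl","rb"))
px=lambda x,y,u0,v0,k:((x+.5)/k-.5+u0,(y+.5)/k-.5+v0)
A=lambda x,y:px(x,y,120,200,4);B=lambda x,y:px(x,y,200,95,6)
T=lambda n,p,q:print(n,[np.round(v,4) for v in tri(a,p,b,q)])
T("bottle top",A(352,365),B(319,90));T("pin",A(109,361),B(609,215))
T("barfar corner (+x end)",A(343,323),B(374,186)); T("bar -x end top",A(314,220),B(440,230))
for h in (.054,.058,.062): print(h,"pred spots/nest: dial edge check", proj(b,(.5848,-.1263+.08,h))*1, )
# spots: centres at 55mm; triangulate
T("spot1",A(452,266),B(289,353));T("spot2",A(228,336),B(502,264));T("spot3",A(313,195),B(482,371))
```

```text
bottle top [array([ 0.6236, -0.1654,  0.1392]), np.float64(0.0018)]
pin [array([ 0.5029, -0.1994,  0.0681]), np.float64(0.0036)]
barfar corner (+x end) [array([ 0.6007, -0.1451,  0.1072]), np.float64(0.0069)]
bar -x end top [array([ 0.5682, -0.1097,  0.1116]), np.float64(0.0037)]
0.054 pred spots/nest: dial edge check [261.51296406 168.19352872]
0.058 pred spots/nest: dial edge check [261.5172807  166.84353881]
0.062 pred spots/nest: dial edge check [261.52161062 165.48498249]
spot1 [array([ 0.6249, -0.0876,  0.0627]), np.float64(0.0018)]
spot2 [array([ 0.5456, -0.1638,  0.0625]), np.float64(0.002)]
spot3 [array([ 0.5466, -0.0849,  0.0634]), np.float64(0.0018)]
```

The dial spots triangulate to z = 0.0625 and the bottle top to 0.139; fully seated would be 0.140. The pin top is at about 0.068 to 0.071, which is home. Handing in.

```bash
python3 -c "
from station import r
print(r.finish_job())"; python3 d.py
```

```text
the job is handed in; nothing more can be done
None
the job is handed in; nothing more can be done
```

The job is done and handed in at about 27 s of the 69 s allowed; no verdict was reported.

- **Notch:** I turned the knob clockwise. The drag dipped to -0.61 N m about 26° on from the start, with no stiffening straight after it. I went on to about 35°, where it rose to +0.68, then backed to about 30° and let go.
- **Pin:** It slid past the 3 mm stop at about 2 N and stopped after about 13.7 mm. The force there rose to 10 N with no further travel, so it is fully home. It was never forced.
- **Bottle:** The blue-topped bottle was placed in the nest. Its top measures z = 0.139 m against 0.140 expected when seated, and it stands upright. The orange and pink bottles still stand in their tray.

**What disagreed or went wrong:**
- My first estimate of the dial top was 0.054 m. It proved to be 0.062 m, so my first grip closed on the hub and had to be raised 8 mm.
- While the bottle was being set down, the force reached about 15 N when it met the nest floor earlier than I expected.
- The nest direction read about 2° back after the pin went in, at -45° to -47°, which agrees with where the dip was felt. The dial was therefore slightly past centre when I let go.
- The cameras put the pin top at 0.068 m, 3 mm below the 0.071 m felt by contact. That triangulation had a 3.6 mm mismatch between the two cameras.

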